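# Tip the vial barrow out into the tray

## Robot

A 6-joint arm with a two-finger parallel gripper is mounted at the origin on a cart in front of the work surface, level with it; the furniture and walls round the work are solid. World frame = base frame: x ahead of the robot, y to its left, z up, the work surface at z = 0. Lengths are in mm, angles in rad, forces in N, time in s.
With the tool pointing down it reaches from about 350 to 975 mm from the base axis. Payload 7.1 kg.
Tool frame: the origin (TCP) lies between the finger pads; the fingertips stand 14 mm ahead of it and the grasp point (between the pads) lies 5 mm behind it; z points along the fingers, y is the direction in which the jaws open and shut (so a half turn about z gives the same grasp; the last joint's range is limited). The gripper opens to 88 mm and grips with 3 to 60 N. Pads are 20 mm wide; open, the fingers measure 115 mm over their backs; the gripper's body (75 mm by 178 mm) begins 61 mm behind the grasp point.
Start: joints at [-1.29, 0.423, 1.63, -0, 1.089, -0.019], TCP at [184.599, -597.1, 236.675] pointing down, gripper open.
Joint ranges: [-3, 3], [-0.9, 2.11], [0.09, 2.58], [-1.31, 4.45], [0.11, 2.69], [-2.54, 2.54]. Speed limits (rad/s): [2.39, 2.39, 3.01, 3.14, 3.14, 3.14].

## Interface

Orientations are given as a rotation vector (axis times angle).
In Python, from workcell import get_obs, get_image, calibration, close_job, regions_of, place_of gives the robot as it stands.
- The arm moves only by the tool move_arm, never from a script. Its argument "deltas" is a list of rows, each a list of 5 numbers: the closure in counts, from 0 (fully open) to 255 (shut), then the shift along the tool's x, y, z in m, then the turn about the tool's z in rad. In form: [[grip, x, y, z, roll], ...]. A call has 1 to 5 rows; each row is the pose to reach, as a shift and turn from the pose commanded when the call began, along the tool's axes at that moment; what a row does not reach only later rows make up. A row lasts 1/12 s, in which the tool goes at most 41.7 mm and 7.16 degrees, less where a joint would pass 70% of its speed; a pose out of reach is approached as far as the arm can. A call with a gripper value outside its range is refused whole. The fingers move at their own pace and stop on an object; the grip force is fixed at half the most. Time passes only in rows, so rows that repeat a pose let the fingers close. It gives the time, the measured TCP pose, the force and the opening at its end, in the units of the state.
- get_obs(): the state, without advancing time (a new reading comes with each control period).
- get_image(name): name is "side" or "top" or "wrist"; returns the picture (480x640x3 uint8, blue, green, red); there is no depth.
- calibration(name): a dict with "intrinsics" (3x3 intrinsics, pixels), "distortion" ([k1, k2, p1, p2, k3] as OpenCV has them; the pictures are not rectified), "world_to_cam" (4x4, takes a point from world to camera coordinates); the wrist camera has in their place "hand_eye" (4x4, takes a point from camera to tool coordinates, whose origin is the TCP and whose axes are the flange's). Camera axes: x right, y down, z forward; pixel columns grow to the right and rows downward; lengths in mm; the calibration is good to about 2 mm. A picture is of the moment at which its call begins: read the wrist's pose just before it. calibration takes no time and is no camera call.
- close_job(): hands the job in, once; it reports no verdict.
Trained networks look in the newest picture that a camera, given by its name, has taken for a name from the list of things; names that differ only in an ending like _2 or _b are one class to them, and where a whole thing is asked for, a point or a joint stands for the part that bears it (a point fixed in the world has none). Each returns a list of dicts, best first, with "conf" (0 to 1); they miss things now and then, are a little off and sometimes report something else, mostly with a low value. They report only what shows in the picture. A call takes as long as a camera call. They do not tell look-alikes from the thing itself.
- regions_of(camera, name): "region" (480x640 bool, what is visible of it).
- place_of(camera, name): "location" ([x, y, z] in mm, in world coordinates, good to about 4 mm: a listed point, or the origin of a listed thing).
The state is a dict: "t": time; "qpos": joint angles; "qvel": joint speeds; "joint_torque": joint torques, N m; "ee_pos": TCP position; "orientation": TCP orientation; "ft_force": force on the tool from outside, world axes, zero at the start; "moment": the same for the moment, N m; "width": finger opening in mm.
Only numpy, scipy, OpenCV 4.12 (cv2) and the standard library are available. Lean on these libraries where they do the work, as an engineer would, in place of code of your own. Each camera call takes 0.05 s, during which the arm holds its last target.

## Task

Bring the shallow grey tray to the front of the tipping dock, standing flat on the bench with one of its long sides up against the dock's front face and centred under the open front of the little steel barrow. Then lift the barrow's push bar so that the tub tips forward over its wheels until all three vials and both stir bars have gone into the tray, and lower it gently back, without letting it fall, until its legs stand on the dock again. Leave the tray there with everything in it, and leave the two bottles and the jar where they are.

Things in the scene. Friction and masses are not known exactly. Their poses are not given: they have to be found in the camera images.
- tip_dock: Fixed tipping dock: aluminium platform with black rubber top, 164 mm wide (y), 55 mm high, on which the steel barrow stands. Origin on the bench straight below the barrow's wheel axle; x is level and points the way the barrow tips (to its front, away from the push bar), y left, z up. The platform runs from x = -70 to +10 mm, y = -82 to +82 mm; its upright front face is at x = +10 mm.
- axle (a point): Middle of the barrow's fixed wheel axle, about which the tub tips: 85 mm over the dock's origin, axes as the dock's (the axle is along y). The two wheels, 60 mm in diameter and 12 mm wide, stand 60 mm to either side; they overhang the front face by 20 mm, between 55 and 115 mm over the bench.
- tub (a joint): Tipping angle of the tub about the axle, rad: 0 with its legs on the dock, growing as the push bar is lifted, stop at 1.0. It falls back to 0 by its own weight from any angle (0.45 to 0.7 kg). The load begins to slide between 0.4 and 0.8 rad, depending on friction; at 0.95 rad it all slides out.
- tub_front (a point): Middle of the front edge of the tub's floor, where the load leaves (turns with the tub). At joint 0 it is 45 mm ahead of the axle, 95 mm over the bench; at 1.0 rad about 33 mm ahead and 52 mm over the bench. The floor runs 101 mm back from it, 90 mm wide inside, open in front; side walls 40 mm high, rear wall 54 mm.
- push_bar (a point): Middle of the push bar: level round steel bar, 12 mm thick, parallel to the dock's y, 88 mm long between the middles of the two 9 mm shafts at its ends. Turns with the tub in an arc of 154 mm radius: at joint 0 it is 140 mm behind the axle and 65 mm above it (150 mm over the bench), 80 mm behind the tub's rear wall, nothing below it. Axes at joint 0 as the dock's.
- tray_centre (a point): Centre of the loose shallow grey tray, half-way up: 120 mm (its x) x 150 mm (its y, the long sides) x 32 mm high outside, walls and floor 8 mm thick, about 0.2 kg, open on top. This point is 16 mm above its underside. It looks the same either way round.
- bath_corner (a point): Far right upper corner of the big fixed grey water bath, a solid obstacle 313 mm high; from this point it runs 305 mm towards the robot (-x) and 315 mm to the left (+y).
- drawers_corner (a point): Near left upper corner of the fixed blue drawer unit, an obstacle 185 mm high; from this point it runs 200 mm away from the robot (+x) and 200 mm to the right (-y).
- vial_1_centre (a point): lying glass sample vial with a screw cap, a cylinder 21 mm in diameter and 49 mm long, 18 g; starts in the barrow's tub, its length about along the tipping direction. This point is its centre, half-way along.
- vial_2_centre (a point): lying glass sample vial with a screw cap, a cylinder 21 mm in diameter and 49 mm long, 18 g; starts in the barrow's tub, its length about along the tipping direction. This point is its centre, half-way along.
- vial_3_centre (a point): lying glass sample vial with a screw cap, a cylinder 21 mm in diameter and 49 mm long, 18 g; starts in the barrow's tub, its length about along the tipping direction. This point is its centre, half-way along.
- stir_bar_1_centre (a point): white stir bar, 10 x 35 x 10 mm, 12 g; starts in the barrow's tub ahead of the vials, lying across. This point is its centre.
- stir_bar_2_centre (a point): white stir bar, 10 x 35 x 10 mm, 12 g; starts in the barrow's tub ahead of the vials, lying across. This point is its centre.
- blue_cap_bottle_centre (a point): Clear bottle with a blue cap, 56 mm in diameter, 101 mm high. A loose bystander that must stay where it is. This point is on its axis, half-way up.
- amber_bottle_centre (a point): Brown bottle with a black cap, 62 mm in diameter, 126 mm high. A loose bystander that must stay where it is. This point is on its axis, half-way up.
- powder_jar_centre (a point): White jar with a red lid, 65 mm in diameter, 80 mm high. A loose bystander that must stay where it is. This point is on its axis, half-way up.
Mind the look-alikes: they are no part of the job. Several things have the shape of the tip_dock; the one meant has the colours described above.

How it is judged:
By the outcome, as a careful person would: the job done as asked, in the order asked, and still so for the second after the job is handed in, with the robot touching nothing.
It also fails if it takes over 67 s, if anything falls off the work surface, if the arm or the gripper's body presses on something with over 40 N, if the wrist force passes 120 N, or if a joint passes its speed limit or range.

## Working session

There is one attempt and no reset: what is moved stays moved. The work goes in short steps, Python scripts to look and compute and a tool call to move; the robot and the scene stay as the last step left them, time stands still between calls to the robot, and variables do not carry over. Pictures are saved under pics/ and viewed, and the job is handed in when it is done.

Besides the shell and the picture viewer there is one more tool, called as name(argument=value, ...) on one line, values as JSON. move_arm: Moves the arm, as the interface text tells. Its arguments: {"type":"object","properties":{"deltas":{"type":"array","items":{"type":"array","items":{"type":"number"}}}},"required":["deltas"]}

```bash
ls; mkdir -p pics; python3 - <<'E'
from workcell import *
import cv2,numpy as np
o=get_obs();print({k:np.round(v,3).tolist() for k,v in o.items()})
for n in ["side","top","wrist"]:
    cv2.imwrite(f"pics/a_{n}.png",get_image(n))
    c=calibration(n);print(n,{k:np.round(v,3).tolist() for k,v in c.items()})
for n in ["side","top"]:
    for t in ["tip_dock","push_bar","tub_front","tray_centre","bath_corner","drawers_corner","blue_cap_bottle_centre","amber_bottle_centre","powder_jar_centre","axle","vial_1_centre","stir_bar_1_centre"]:
        try: print(n,t,[(np.round(d["location"]).tolist(),round(d["conf"],2)) for d in place_of(n,t)])
        except Exception as e: print(n,t,e)
E
```

```text
pics
{'t': 0.0, 'qpos': [-1.29, 0.424, 1.631, -0.0, 1.089, -0.019], 'qvel': [0.0, 0.0, 0.0, 0.001, -0.0, 0.0], 'joint_torque': [-0.002, -54.463, -27.367, 0.064, 0.023, -0.0], 'ee_pos': [184.45, -596.589, 235.891], 'orientation': [-3.105, -0.469, 0.0], 'ft_force': [0.793, -0.464, -0.433], 'moment': [0.051, -0.034, -0.006], 'width': 87.833}
side {'intrinsics': [[599.817, 0.0, 316.297], [0.0, 599.817, 236.784], [0.0, 0.0, 1.0]], 'distortion': [0.008, 0.0, 0.0, 0.0, 0.0], 'world_to_cam': [[-0.963, -0.268, -0.021, 412.474], [-0.164, 0.647, -0.745, 494.558], [0.213, -0.714, -0.667, 1017.365], [0.0, 0.0, 0.0, 1.0]]}
top {'intrinsics': [[600.249, 0.0, 312.503], [0.0, 600.249, 243.994], [0.0, 0.0, 1.0]], 'distortion': [-0.129, 0.0, 0.0, 0.0, 0.0], 'world_to_cam': [[-0.026, -0.999, -0.021, -368.796], [-0.986, 0.029, -0.163, 592.876], [0.163, 0.016, -0.986, 1506.908], [0.0, 0.0, 0.0, 1.0]]}
wrist {'intrinsics': [[397.923, 0.0, 319.699], [0.0, 397.923, 248.542], [0.0, 0.0, 1.0]], 'distortion': [-0.077, 0.0, 0.0, 0.0, 0.0], 'hand_eye': [[-0.0, -0.954, -0.299, 82.548], [1.0, -0.0, -0.0, -0.424], [
[... 973 characters left out ...]
e [([713.0, -110.0, 14.0], 0.76)]
top bath_corner [([603.0, -57.0, 314.0], 0.89), ([496.0, -245.0, 109.0], 0.52)]
top drawers_corner [([598.0, -410.0, 186.0], 0.76)]
top blue_cap_bottle_centre [([705.0, -373.0, 48.0], 0.83)]
top amber_bottle_centre [([461.0, -490.0, 66.0], 0.66)]
top powder_jar_centre [([384.0, -112.0, 36.0], 0.79), ([704.0, -371.0, 47.0], 0.61)]
top axle [([435.0, -733.0, 85.0], 0.84), ([509.0, -238.0, 88.0], 0.73), ([381.0, -113.0, 39.0], 0.68)]
top vial_1_centre [([495.0, -242.0, 108.0], 0.65), ([712.0, -108.0, 12.0], 0.46)]
top stir_bar_1_centre [([535.0, -252.0, 105.0], 0.52), ([494.0, -244.0, 111.0], 0.37), ([595.0, -413.0, 186.0], 0.17), ([547.0, -215.0, 98.0], 0.16)]
```

View pics/a_side.png

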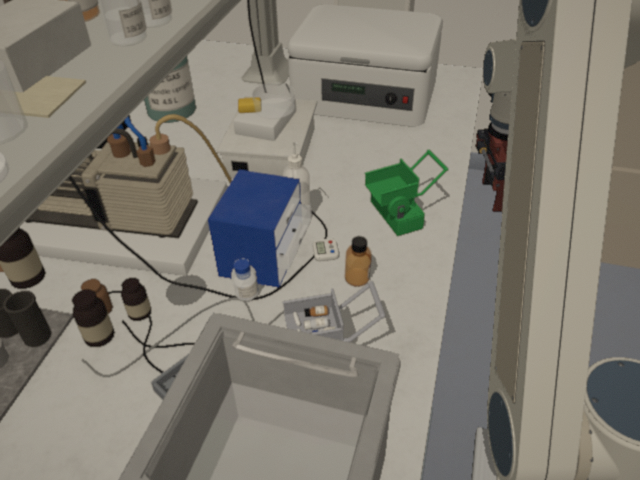

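View pics/a_top.png

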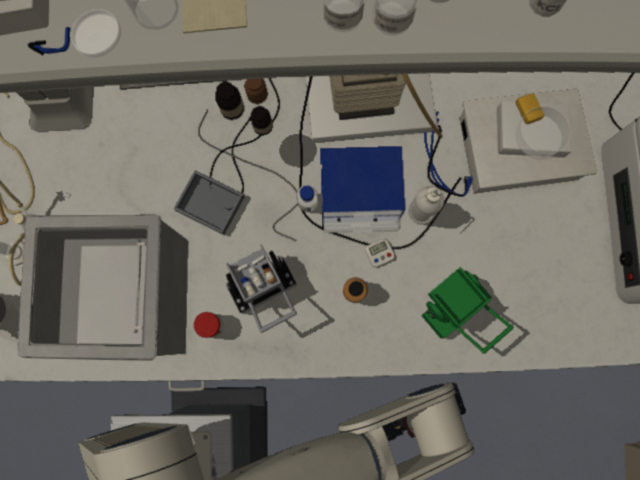

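View pics/a_wrist.png

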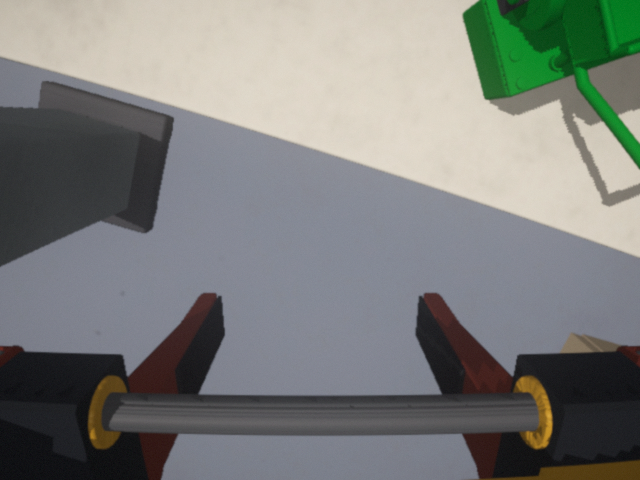

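The side and top pictures show the steel barrow with a black-topped dock at top px (258,280) and side px (315,315). The green barrow and dock, at top (465,300) and side (400,195), are the look-alike. The grey tray is at top (210,203), and the big bath at (95,285) is fixed. I choose the steel barrow and the small tray, and will check both in close crops.

```bash
cat > h.py <<'E'
from workcell import *
import cv2,numpy as np
def proj(n,P):
    c=calibration(n);T=np.array(c["world_to_cam"]);K=np.array(c["intrinsics"]);d=np.array(c["distortion"])
    P=np.asarray(P,float).reshape(-1,3)
    r,_=cv2.Rodrigues(T[:3,:3])
    return cv2.projectPoints(P,r,T[:3,3],K,d)[0].reshape(-1,2)
def unproj(n,uv,z):
    c=calibration(n);T=np.array(c["world_to_cam"]);K=np.array(c["intrinsics"]);d=np.array(c["distortion"])
    uv=np.asarray(uv,float).reshape(-1,1,2);z=np.broadcast_to(z,len(uv))
    x=cv2.undistortPoints(uv,K,d).reshape(-1,2)
    R=T[:3,:3];C=-R.T@T[:3,3]
    D=np.c_[x,np.ones(len(x))]@R
    return C+D*((z-C[2])/D[:,2])[:,None]
def dock2w(o,a,P):
    P=np.asarray(P,float).reshape(-1,3);c,s=np.cos(a),np.sin(a)
    return np.c_[o[0]+c*P[:,0]-s*P[:,1],o[1]+s*P[:,0]+c*P[:,1],P[:,2]]
E
python3 - <<'E'
from h import *
im=cv2.imread("pics/a_top.png")
get_image("top")
for nm in ["tray_centre","tub","tip_dock"]:
    for r in regions_of("top",nm)[:2]:
        m=r["region"].astype(np.uint8);ys,xs=np.nonzero(m)
        cs,_=cv2.findContours(m,0,2);c=max(cs,key=cv2.contourArea)
        print(nm,r["conf"],m.sum(),xs.mean(),ys.mean(),cv2.minAreaRect(c))
        if nm=="tray_centre":
            ap=cv2.approxPolyDP(cv2.convexHull(c),5,True).reshape(-1,2);print(ap.tolist());print(unproj("top",ap,32).round(0).tolist())
cv2.imwrite("pics/b1.png",cv2.resize(im[160:340,160:330],None,fx=3.3,fy=3.3,interpolation=cv2.INTER_CUBIC)[:600])
# overlay model
o=(509,-237.5);a=np.deg2rad(26.5)
v=im.copy()
pts=[[-70,-82,55],[10,-82,55],[10,82,55],[-70,82,55],[10,-82,0],[10,82,0],[45,-45,95],[45,45,95],[-56,-45,95],[-140,-44,150],[-140,44,150]]
p=proj("top",dock2w(o,a,pts))
v=cv2.resize(v,None,fx=5,fy=5,interpolation=cv2.INTER_CUBIC)
for q in p: cv2.circle(v,tuple((q*5+2).astype(int)),3,(0,255,0),-1)
cv2.imwrite("pics/b2.png",v[1230:1680,1100:1700])
E
```

```text
tray_centre 0.72 2524 208.75594294770207 202.53446909667196 ((208.4000244140625, 202.70001220703125), (56.796119689941406, 45.615779876708984), 26.56505012512207)
[[195, 171], [242, 195], [224, 234], [175, 208]]
[[793.0, -74.0, 32.0], [722.0, -201.0, 32.0], [618.0, -153.0, 32.0], [693.0, -21.0, 32.0]]
tub 0.91 1674 258.5794504181601 284.63978494623655 ((261.650146484375, 289.472900390625), (77.22307586669922, 42.35285568237305), 63.06047439575195)
tub 0.7 2441 463.91806636624335 303.57886112249076 ((470.3156433105469, 311.2222900390625), (83.62948608398438, 44.38218307495117), 48.6522216796875)
tip_dock 0.95 3091 260.6036881268198 284.0821740537043 ((263.21307373046875, 288.4227600097656), (78.46871948242188, 65.86331176757812), 60.06848907470703)
tip_dock 0.56 3110 458.6408360128617 305.89067524115757 ((464.942626953125, 315.63116455078125), (82.58379364013672, 67.73151397705078), 50.194427490234375)
```

View pics/b1.png

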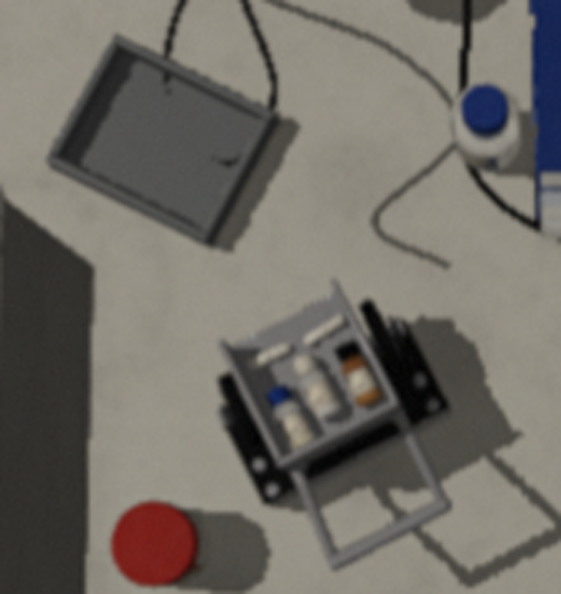

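View pics/b2.png

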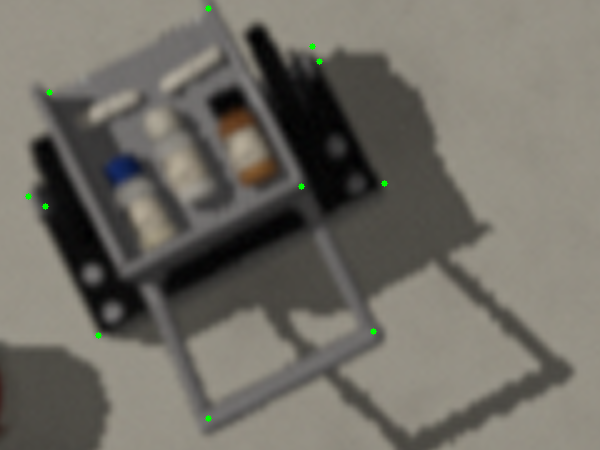

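The crop confirms it: the steel barrow stands on the black-rubber dock with three vials and two stir bars in the tub, and the small grey tray is at the upper left. The model overlay fits the barrow to within about 2 mm.

```bash
cat >> h.py <<'E'
from scipy.spatial.transform import Rotation as Ro
def head(o=None):
    o=o or get_obs();R=Ro.from_rotvec(o["orientation"]).as_matrix();return R
def d(target,hd=None,o=None):
    o=o or get_obs();R=head(o);t=R.T@(np.array(target)-o["ee_pos"])/1000
    h=np.degrees(np.arctan2(R[1,0],R[0,0]))
    print("pos",np.round(o["ee_pos"],1),"head",round(h,2),"tilt",np.round(R[:,2],3),"F",np.round(o["ft_force"],1),"w",round(o["width"],1),"t",round(o["t"],2))
    print("d",np.round(t,4), "roll",None if hd is None else round(float(np.radians((h-hd+180)%360-180)),3))
E
python3 - <<'E'
from h import *
for z in (300,400,500,600,700):
    for q in [(150,78),(300,70)]:
        P=unproj("top",[q],z);print(z,P.round(0),proj("side",P).round(0))
d((694,-186,236),-29.4)
E
```

```text
300 [[941. -23. 300.]] [[ 29. 296.]]
300 [[ 945. -371.  300.]] [[127. 179.]]
400 [[893. -53. 400.]] [[ 45. 247.]]
400 [[ 896. -374.  400.]] [[138. 141.]]
500 [[845. -84. 500.]] [[ 63. 191.]]
500 [[ 848. -377.  500.]] [[150.  99.]]
600 [[ 797. -114.  600.]] [[ 83. 128.]]
600 [[ 800. -381.  600.]] [[164.  50.]]
700 [[ 749. -144.  700.]] [[105.  57.]]
700 [[ 752. -384.  700.]] [[180.  -6.]]
pos [ 184.6 -597.1  236.7] head 17.18 tilt [-0.  0. -1.] F [ 0.7  0.1 -0.2] w 88.0 t 1.55
d [ 0.6081 -0.2423  0.0007] roll 0.813
```

move_arm(deltas=[[120, 0.036, -0.014, 0, 0.08], [120, 0.072, -0.029, 0, 0.16], [120, 0.108, -0.043, 0, 0.24], [120, 0.144, -0.057, 0, 0.32], [120, 0.18, -0.072, 0, 0.4]])

```text
t: 1.97
ee_pos: [336.4, -474.1, 236.8]
orientation: [3.137, -0.164, 0.0]
ft_force: [0.2, -0.9, 0.0]
width: 57.9
```

```bash
python3 -c "
from h import *
d((694,-186,200),-29.4)"
```

```text
pos [ 336.4 -474.1  236.8] head -6.0 tilt [ 0. -0. -1.] F [ 0.2 -0.9  0. ] w 57.9 t 1.97
d [ 0.3255 -0.3239  0.0368] roll 0.408
```

move_arm(deltas=[[120, 0.028, -0.028, 0, 0.08], [120, 0.056, -0.056, 0, 0.16], [120, 0.084, -0.084, 0, 0.24], [120, 0.112, -0.112, 0, 0.32], [120, 0.14, -0.14, 0, 0.4]])

```text
t: 2.38
ee_pos: [490.0, -348.4, 236.9]
orientation: [3.042, -0.784, 0.001]
ft_force: [0.8, -1.0, 0.2]
width: 46.6
```

```bash
python3 -c "
from h import *
d((694,-186,200),-29.4)"
```

```text
pos [ 490.  -348.4  236.9] head -28.89 tilt [ 0. -0. -1.] F [ 0.8 -1.   0.2] w 46.6 t 2.38
d [ 0.1002 -0.2408  0.0369] roll 0.009
```

move_arm(deltas=[[120, 0.015, -0.036, 0.005, 0.009], [120, 0.03, -0.072, 0.01, 0.009], [120, 0.045, -0.108, 0.016, 0.009], [120, 0.06, -0.144, 0.022, 0.009], [120, 0.075, -0.18, 0.028, 0.009]])

```text
t: 2.8
ee_pos: [642.2, -226.4, 208.5]
orientation: [3.04, -0.791, 0.0]
ft_force: [-0.9, -0.5, 0.5]
width: 46.6
```

move_arm(deltas=[[120, 0.013, -0.03, 0.005, 0], [120, 0.025, -0.06, 0.009, 0], [120, 0.025, -0.06, 0.009, 0]])

```text
t: 3.05
ee_pos: [695.4, -183.4, 198.5]
orientation: [-3.041, 0.785, -0.001]
ft_force: [-1.0, -0.7, -0.2]
width: 46.7
```

```bash
python3 - <<'E'
from h import *
d((694,-186,24),-29.4)
cv2.imwrite("pics/c_w.png",get_image("wrist"))
print(place_of("wrist","tray_centre"))
E
```

```text
pos [ 695.4 -183.4  198.5] head -28.94 tilt [ 0.001  0.001 -1.   ] F [-1.  -0.7 -0.2] w 46.7 t 3.05
d [-0.      0.0032  0.1745] roll 0.008
[{'location': [706.6, -107.1, 12.4], 'conf': 0.6}]
```

View pics/c_w.png

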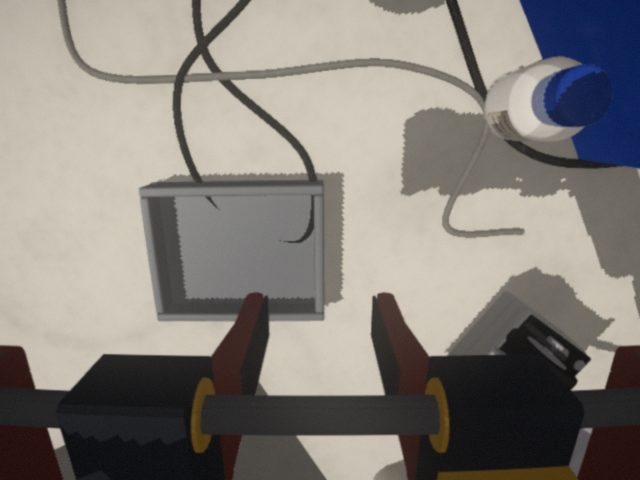

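```bash
cat >> h.py <<'E'
def wun(uv,z,o=None):
    o=o or get_obs();c=calibration("wrist");H=np.array(c["hand_eye"]);K=np.array(c["intrinsics"]);dd=np.array(c["distortion"])
    R=head(o);x=cv2.undistortPoints(np.asarray(uv,float).reshape(-1,1,2),K,dd).reshape(-1,2)
    D=np.c_[x,np.ones(len(x))]@H[:3,:3].T@R.T;C=R@H[:3,3]+o["ee_pos"]
    return C+D*((z-C[2])/D[:,2])[:,None]
E
python3 - <<'E'
from h import *
P=wun([(140,187),(323,183),(325,319),(158,319)],32);print(P.round(1));print(P.mean(0))
e=P[0]-P[1]+P[3]-P[2];print(np.degrees(np.arctan2(e[1],e[0])),np.linalg.norm(P[0]-P[1]),np.linalg.norm(P[1]-P[2]))
e=P[1]-P[2];print(np.degrees(np.arctan2(e[1],e[0])))
E
```

```text
[[ 793.4  -77.4   32. ]
 [ 724.2 -206.9   32. ]
 [ 619.1 -150.9   32. ]
 [ 690.6  -20.6   32. ]]
[ 706.82055789 -113.95860424   32.        ]
61.562992351512065 146.84860859761284 119.00886221636918
-28.069380456273365
```

```bash
python3 - <<'E'
from h import *
d((694,-186,24),-29.4)
o=get_obs();im=get_image("wrist");cv2.imwrite("pics/c2.png",im[150:350,100:360])
P=wun([(140,187),(323,183),(325,319),(158,319)],32,o);print(P.round(1),P.mean(0))
a=cv2.imread("pics/c_w.png");print(np.abs(a.astype(int)-im).mean())
R=head(o);print(((P-o["ee_pos"])@R).round(1))
E
```

```text
pos [ 692.1 -186.6  198.9] head -29.05 tilt [-0.001  0.    -1.   ] F [-0.2 -0.7 -0.5] w 46.5 t 3.15
d [ 0.0015 -0.0015  0.1749] roll 0.006
[[ 793.4  -77.4   32. ]
 [ 724.2 -206.9   32. ]
 [ 619.1 -150.9   32. ]
 [ 690.6  -20.6   32. ]] [ 706.81987409 -113.95851565   32.        ]
7.108965928819444
[[  35.7 -144.7  166.8]
 [  38.     2.2  166.9]
 [ -81.     4.2  167. ]
 [ -81.8 -144.4  166.9]]
```

View pics/c2.png

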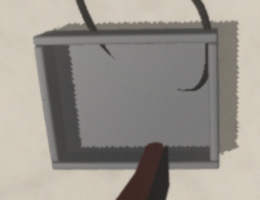

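```bash
python3 - <<'E'
from h import *
o=get_obs();P=wun([(134,186),(317,181),(319,317),(152,317)],32,o);print(P.round(1),P.mean(0))
R=head(o);Q=((P-o["ee_pos"])@R);print(Q.round(1))
for e in (P[0]-P[1]+P[3]-P[2],P[1]-P[2]+P[0]-P[3]):print(np.degrees(np.arctan2(e[1],e[0])))
E
```

```text
[[ 796.   -74.6   32. ]
 [ 727.1 -204.6   32. ]
 [ 622.6 -148.1   32. ]
 [ 694.3  -17.8   32. ]] [ 709.99148897 -111.26995342   32.        ]
[[  36.5 -149.7  167.1]
 [  39.6   -2.6  167.2]
 [ -79.2   -1.1  167.3]
 [ -80.  -149.8  167.2]]
61.624882762125516
-28.791116317442423
```

move_arm(deltas=[[120, 0.004, -0.006, 0.035, -0.006], [120, 0.004, -0.006, 0.07, -0.006], [120, 0.004, -0.006, 0.105, -0.006], [120, 0.004, -0.006, 0.13, -0.006], [120, 0.004, -0.006, 0.15, -0.006]])

```text
t: 3.62
ee_pos: [695.9, -185.6, 47.4]
orientation: [3.042, -0.785, -0.005]
ft_force: [0.6, -0.1, 0.2]
width: 46.4
```

move_arm(deltas=[[120, 0, 0, 0.01, 0], [120, 0, 0, 0.018, 0], [120, 0, 0, 0.023, 0], [120, 0, 0, 0.024, 0], [120, 0, 0, 0.024, 0]])

```text
t: 4.03
ee_pos: [698.7, -184.8, 26.7]
orientation: [3.043, -0.783, 0.002]
ft_force: [0.1, -0.4, -0.6]
width: 46.4
```

```bash
python3 - <<'E'
from h import *
d((694,-186,24),-29.4)
im=get_image("wrist");cv2.imwrite("pics/c3.png",im)
E
```

```text
pos [ 698.7 -184.8   26.7] head -28.85 tilt [ 0.001 -0.    -1.   ] F [ 0.1 -0.4 -0.6] w 46.4 t 4.03
d [-0.0036  0.0033  0.0027] roll 0.01
```

View pics/c3.png

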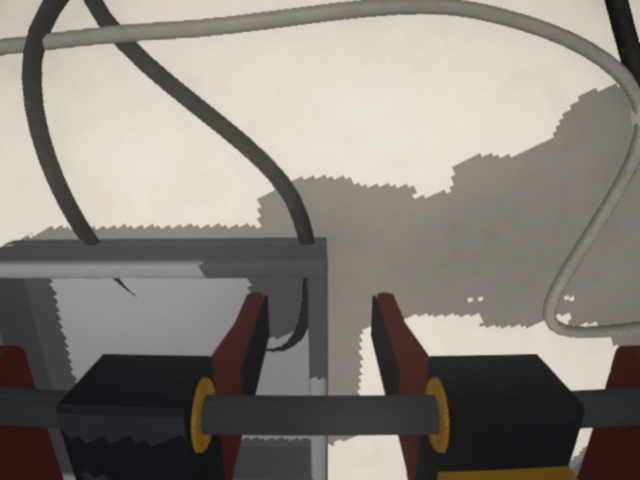

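The near-right tray wall (col ~320) stands between the fingers, so I'll close on it.

move_arm(deltas=[[160, 0, 0, 0.001, 0], [200, 0, 0, 0.002, 0], [255, 0, 0, 0.002, 0], [255, 0, 0, 0.002, 0], [255, 0, 0, 0.002, 0]])

```text
t: 4.5
ee_pos: [698.3, -184.3, 23.8]
orientation: [-3.043, 0.782, -0.0]
ft_force: [-0.0, 0.4, -0.1]
width: 16.5
```

move_arm(deltas=[[255, 0, 0, 0, 0], [255, 0, 0, 0, 0], [255, 0, 0, 0, 0]])

```text
t: 4.75
ee_pos: [698.3, -184.3, 23.8]
orientation: [-3.043, 0.782, -0.0]
ft_force: [-0.5, 0.7, 0.7]
width: 7.7
```

```bash
python3 - <<'E'
from h import *
d((694,-186,54),-29.4)
E
```

```text
pos [ 698.3 -184.3   23.8] head -28.83 tilt [ 0.  0. -1.] F [-0.5  0.7  0.7] w 7.7 t 4.75
d [-0.003   0.0035 -0.0302] roll 0.01
```

move_arm(deltas=[[255, 0, 0, -0.006, 0], [255, 0, 0, -0.014, 0], [255, 0, 0, -0.022, 0], [255, 0, 0, -0.03, 0], [255, 0, 0, -0.03, 0]])

```text
t: 5.17
ee_pos: [699.7, -184.8, 56.3]
orientation: [3.043, -0.782, 0.006]
ft_force: [1.1, -1.3, -1.4]
width: 8.0
```

```bash
python3 - <<'E'
from h import *
d((648,-247.5,54),26.5)
cv2.imwrite("pics/d_s.png",cv2.resize(get_image("side")[280:430,100:400],None,fx=2.5,fy=2.5))
E
```

```text
pos [ 699.7 -184.8   56.3] head -28.83 tilt [ 0.003 -0.001 -1.   ] F [ 1.1 -1.3 -1.4] w 8.0 t 5.17
d [-0.0151  0.0798  0.0022] roll -0.966
```

View pics/d_s.png

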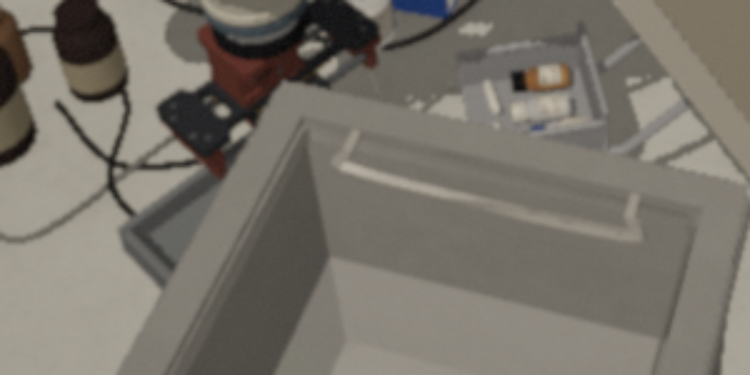

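move_arm(deltas=[[255, -0.002, 0.008, 0, -0.08], [255, -0.004, 0.02, 0, -0.19], [255, -0.006, 0.03, 0, -0.3], [255, -0.007, 0.038, 0, -0.41], [255, -0.008, 0.045, 0, -0.5]])

```text
t: 5.63
ee_pos: [668.9, -220.4, 53.5]
orientation: [-3.141, -0.003, 0.001]
ft_force: [0.2, 0.4, -1.7]
width: 8.0
```

```bash
python3 - <<'E'
from h import *
d((648,-247.5,54),26.5)
E
```

```text
pos [ 668.9 -220.4   53.5] head 0.12 tilt [-0.  0. -1.] F [ 0.2  0.4 -1.7] w 8.0 t 5.63
d [-0.021   0.0271 -0.0005] roll -0.46
```

move_arm(deltas=[[255, -0.004, 0.006, 0, -0.1], [255, -0.009, 0.013, 0, -0.21], [255, -0.014, 0.019, 0, -0.32], [255, -0.018, 0.024, 0, -0.41], [255, -0.021, 0.027, 0, -0.46]])

```text
t: 6.05
ee_pos: [647.9, -247.4, 53.5]
orientation: [-3.058, -0.718, 0.0]
ft_force: [0.6, 0.6, -1.6]
width: 7.6
```

move_arm(deltas=[[255, 0, 0, 0, 0], [255, 0, 0, 0, 0], [255, 0, 0, 0.003, 0]])

```text
t: 6.3
ee_pos: [649.1, -246.9, 51.2]
orientation: [3.06, 0.709, 0.002]
ft_force: [-0.1, -0.2, -1.4]
width: 8.3
```

```bash
python3 - <<'E'
from h import *
d((648,-247.5,24),26.5)
cv2.imwrite("pics/e_t.png",cv2.resize(get_image("top")[160:340,160:340],None,fx=3.3,fy=3.3,interpolation=cv2.INTER_CUBIC))
cv2.imwrite("pics/e_w.png",get_image("wrist"))
d((648,-247.5,24),26.5)
E
```

```text
pos [ 649.1 -246.9   51.2] head 26.08 tilt [ 0.001 -0.    -1.   ] F [-0.1 -0.2 -1.4] w 8.3 t 6.3
d [-0.0012  0.0001  0.0272] roll -0.007
pos [ 648.4 -246.5   50.2] head 26.13 tilt [-0.  0. -1.] F [-0.1 -0.2 -2. ] w 7.8 t 6.4
d [-0.0008  0.0007  0.0262] roll -0.006
```

View pics/e_t.png

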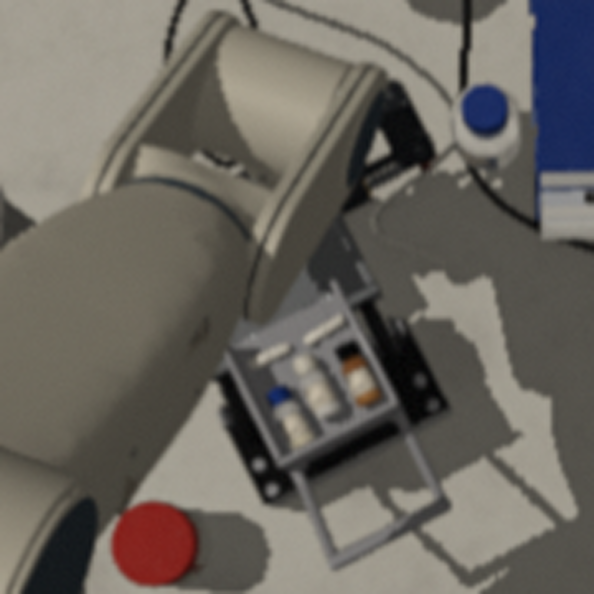

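View pics/e_w.png

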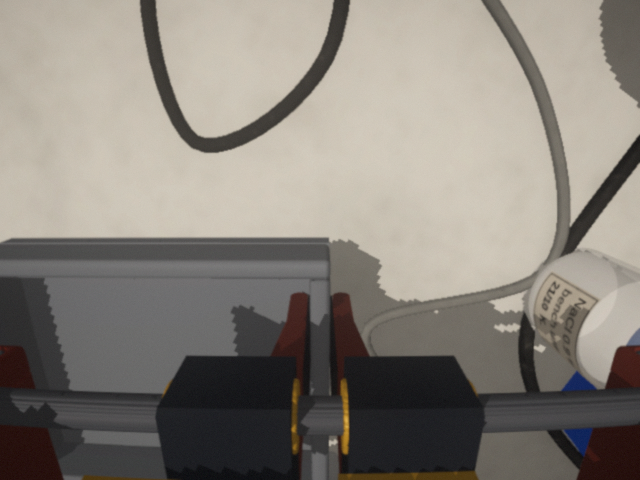

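move_arm(deltas=[[255, 0, 0.001, 0.006, -0.006], [255, 0, 0.001, 0.012, -0.006], [255, 0, 0.001, 0.018, -0.006], [255, 0, 0.001, 0.023, -0.006], [255, 0, 0.001, 0.0255, -0.006]])

```text
t: 6.82
ee_pos: [648.3, -247.5, 23.8]
orientation: [-3.057, -0.72, 0.002]
ft_force: [-0.3, -0.5, -1.1]
width: 8.2
```

move_arm(deltas=[[255, 0, 0, 0, 0], [255, -0.002, 0, 0, 0], [255, -0.005, 0, 0, 0], [255, -0.008, 0, 0, 0], [255, -0.011, 0, 0, 0]])

```text
t: 7.23
ee_pos: [638.7, -252.9, 25.4]
orientation: [3.058, 0.72, 0.0]
ft_force: [-0.3, 0.4, -1.4]
width: 7.7
```

```bash
python3 - <<'E'
from h import *
p=dock2w((509,-237.5),np.radians(26.5),[(98,-71,24.5)])[0];d(p,26.5)
E
```

```text
pos [ 638.7 -252.9   25.4] head 26.51 tilt [ 0. -0. -1.] F [-0.3  0.4 -1.4] w 7.7 t 7.23
d [-0.0112 -0.0007  0.0009] roll 0.0
```

move_arm(deltas=[[255, -0.003, 0, 0, 0], [255, -0.006, 0, 0, 0], [255, -0.009, 0, 0, 0], [255, -0.011, 0, 0.001, 0], [255, -0.011, 0, 0.001, 0]])

```text
t: 7.65
ee_pos: [628.6, -257.8, 24.0]
orientation: [-3.058, -0.72, 0.001]
ft_force: [0.6, -0.0, -1.4]
width: 7.7
```

move_arm(deltas=[[255, -0.001, 0, 0, 0], [255, -0.002, 0, 0, 0], [255, -0.002, 0, 0, 0]])

```text
t: 7.9
ee_pos: [627.3, -258.5, 24.2]
orientation: [-3.058, -0.721, 0.0]
ft_force: [0.2, -0.4, -1.8]
width: 7.6
```

```bash
python3 - <<'E'
from h import *
p=dock2w((509,-237.5),np.radians(26.5),[(95,-71,24.5)])[0];d(p,26.5)
E
```

```text
pos [ 627.3 -258.5   24.2] head 26.52 tilt [-0.  0. -1.] F [ 0.2 -0.4 -1.8] w 7.6 t 7.9
d [-0.0015 -0.0006 -0.0003] roll 0.0
```

move_arm(deltas=[[255, -0.001, -0.0005, 0.0005, 0], [255, -0.002, -0.0005, 0.0005, 0], [255, -0.002, -0.0005, 0.0005, 0]])

```text
t: 8.15
ee_pos: [625.8, -259.0, 23.9]
orientation: [3.058, 0.72, 0.001]
ft_force: [1.6, 0.4, -0.8]
width: 7.9
```

move_arm(deltas=[[255, -0.001, 0, 0, 0], [255, -0.002, 0, 0, 0], [255, -0.002, 0, 0, 0]])

```text
t: 8.4
ee_pos: [625.8, -259.1, 24.3]
orientation: [3.057, 0.719, 0.007]
ft_force: [8.5, 5.7, -2.2]
width: 7.8
```

move_arm(deltas=[[255, -0.001, 0, 0, 0], [255, -0.002, 0, 0, 0], [255, -0.002, 0, 0, 0]])

```text
t: 8.65
ee_pos: [625.8, -259.4, 24.7]
orientation: [3.057, 0.718, 0.012]
ft_force: [13.1, 9.4, -3.9]
width: 7.6
```

```bash
python3 - <<'E'
from h import *
p=dock2w((509,-237.5),np.radians(26.5),[(95,-71,24.5)])[0];d(p,26.5)
cv2.imwrite("pics/f_s.png",cv2.resize(get_image("side")[250:400,200:420],None,fx=3.4,fy=3.4,interpolation=cv2.INTER_CUBIC))
E
```

```text
pos [ 625.8 -259.4   24.7] head 26.45 tilt [ 0.008  0.001 -1.   ] F [13.1  9.4 -3.9] w 7.6 t 8.65
d [ 0.0002 -0.0007  0.0002] roll -0.001
```

View pics/f_s.png

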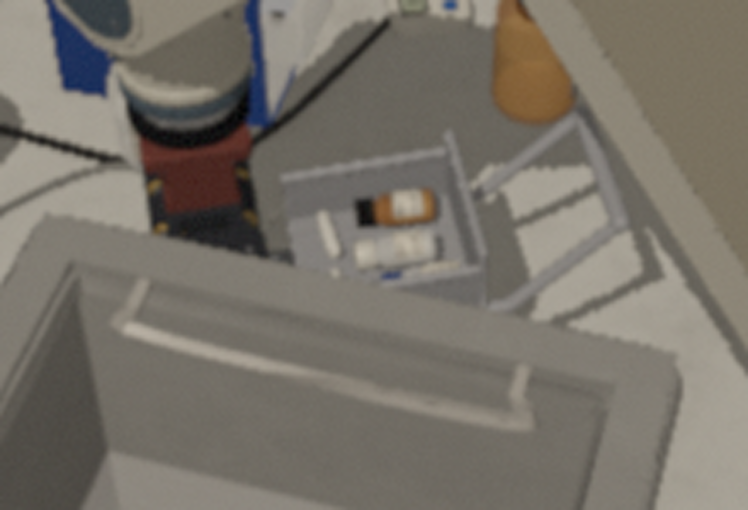

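The tray met the dock face where the model predicted, with about 16 N of contact force. I'll ease off and release.

move_arm(deltas=[[255, 0.002, 0, 0, 0], [255, 0.0025, 0, 0, 0], [200, 0.0025, 0, 0, 0], [170, 0.0025, 0, 0, 0], [170, 0.0025, 0, 0, 0]])

```text
t: 9.12
ee_pos: [623.5, -259.7, 23.6]
orientation: [-3.058, -0.721, 0.001]
ft_force: [0.6, -0.4, -0.2]
width: 24.4
```

move_arm(deltas=[[170, 0, 0, -0.003, 0], [170, 0, 0, -0.02, 0], [170, 0.01, 0, -0.05, 0], [170, 0.03, 0, -0.085, 0], [170, 0.05, 0, -0.12, 0]])

```text
t: 9.53
ee_pos: [667.9, -237.4, 144.6]
orientation: [-3.057, -0.718, 0.003]
ft_force: [0.9, -0.4, -0.2]
width: 29.2
```

```bash
python3 - <<'E'
from h import *
get_image("wrist") # settle
p=dock2w((509,-237.5),np.radians(26.5),[(150,0,130)])[0];d(p,26.5)
o=get_obs();cv2.imwrite("pics/g_w.png",get_image("wrist"))
E
```

```text
pos [ 675.7 -237.2  153.7] head 26.54 tilt [ 0.012 -0.003 -1.   ] F [4.2 0.3 4.8] w 29.2 t 9.58
d [ 0.0005 -0.0743  0.0231] roll 0.001
```

View pics/g_w.png

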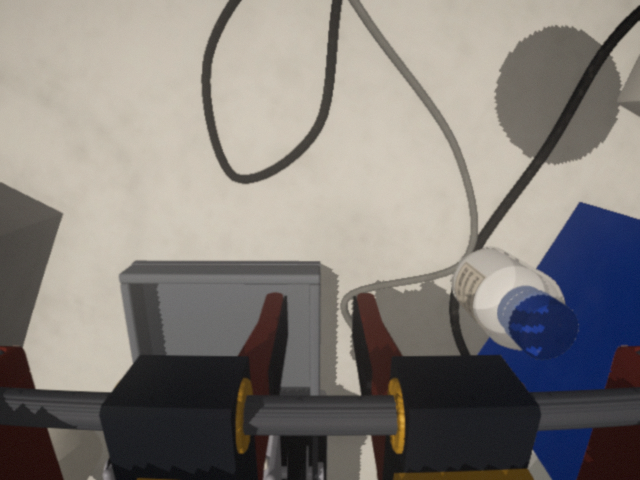

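move_arm(deltas=[[120, 0, 0, -0.02, 0], [120, -0.02, 0, -0.05, -0.06], [120, -0.04, 0, -0.08, -0.16], [120, -0.07, 0.004, -0.09, -0.28], [120, -0.1, 0.006, -0.095, -0.4]])

```text
t: 10.05
ee_pos: [582.0, -288.2, 241.1]
orientation: [2.846, 1.322, 0.003]
ft_force: [1.0, -0.0, -0.9]
width: 46.5
```

```bash
python3 - <<'E'
from h import *
d((383.3,-300.2,240),116.5)
E
```

```text
pos [ 582.  -288.2  241.1] head 49.83 tilt [ 0.003 -0.002 -1.   ] F [ 1.  -0.  -0.9] w 46.5 t 10.05
d [-0.1373 -0.1441  0.0005] roll -1.164
```

move_arm(deltas=[[120, -0.014, -0.014, 0, -0.12], [120, -0.028, -0.028, 0, -0.24], [120, -0.042, -0.042, 0, -0.36], [120, -0.056, -0.058, 0, -0.48], [120, -0.07, -0.073, 0, -0.6]])

```text
t: 10.47
ee_pos: [479.1, -293.0, 238.2]
orientation: [-2.332, -2.104, 0.001]
ft_force: [-0.5, -0.3, -0.1]
width: 46.6
```

```bash
python3 - <<'E'
from h import *
d((383.3,-300.2,240),116.5)
E
```

```text
pos [ 479.1 -293.   238.2] head 84.13 tilt [-0.001  0.    -1.   ] F [-0.5 -0.3 -0.1] w 46.6 t 10.47
d [-0.017  -0.0946 -0.0017] roll -0.565
```

move_arm(deltas=[[120, -0.004, -0.022, 0, -0.12], [120, -0.008, -0.044, 0, -0.24], [120, -0.012, -0.066, 0, -0.36], [120, -0.015, -0.084, 0, -0.48], [120, -0.017, -0.095, 0, -0.565]])

```text
t: 10.88
ee_pos: [382.1, -299.3, 238.2]
orientation: [-1.653, -2.67, 0.0]
ft_force: [-0.1, -0.4, -0.7]
width: 46.8
```

move_arm(deltas=[[120, 0, 0, 0, 0], [120, 0, 0, 0, 0], [120, 0, 0, 0, 0]])

```text
t: 11.13
ee_pos: [385.2, -299.9, 238.7]
orientation: [1.664, 2.664, -0.0]
ft_force: [0.4, -0.1, -0.4]
width: 46.5
```

```bash
python3 - <<'E'
from h import *
d((383.3,-300.2,240),116.5)
o=get_obs();cv2.imwrite("pics/i_w.png",get_image("wrist"))
for q in place_of("wrist","push_bar"):print(q["location"],q["conf"])
im=get_image("top");cv2.imwrite("pics/i_t.png",cv2.resize(im[160:340,160:340],None,fx=3.3,fy=3.3,interpolation=cv2.INTER_CUBIC))
d((383.3,-300.2,240),116.5)
E
```

```text
pos [ 385.2 -299.9  238.7] head 116.02 tilt [ 0. -0. -1.] F [ 0.4 -0.1 -0.4] w 46.5 t 11.13
d [ 0.0005 -0.0018 -0.0013] roll -0.008
[382.5, -300.8, 147.6] 0.7
[507.7, -235.5, 82.0] 0.51
pos [ 385.4 -299.7  238.6] head 116.15 tilt [ 0. -0. -1.] F [-0.2  0.1 -0.2] w 46.6 t 11.28
d [ 0.0005 -0.0021 -0.0014] roll -0.006
```

View pics/i_w.png

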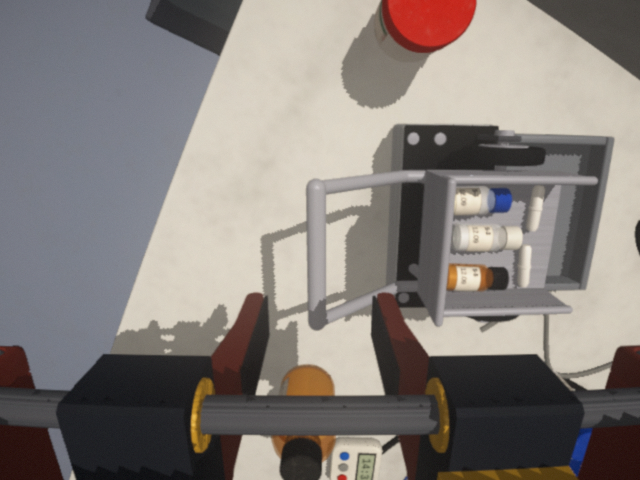

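View pics/i_t.png

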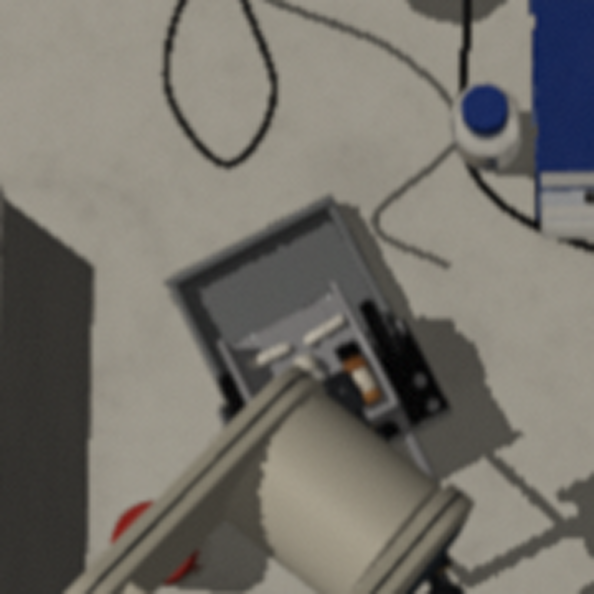

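```bash
python3 - <<'E'
from h import *
o=(509,-237.5);a=np.radians(26.5)
P=unproj("top",[(168/3.3+160,283/3.3+160),(330/3.3+160,199/3.3+160)],32)
def w2d(P):
    D=P[:,:2]-np.array(o);c,s=np.cos(a),np.sin(a);return np.c_[D@[c,s],D@[-s,c]]
print("tray front corners dock",w2d(P).round(1))
Q=wun([(316,187),(317,321)],150);print("bar",Q.round(1),w2d(Q).round(1)); R=head();ob=get_obs();print(((Q-ob["ee_pos"])@R).round(1))
# wrist: tray corners
T=wun([(613,139),(583,288)],32);print(w2d(T).round(1))
W=wun([(597,181),(571,311)],135);print("tub walls",w2d(W).round(1))
E
```

```text
tray front corners dock [[123.6  71.6]
 [122.8 -73.5]]
bar [[ 362.9 -258.1  150. ]
 [ 402.2 -337.2  150. ]] [[-140.    46.8]
 [-140.1  -41.6]]
[[ 47.3  -1.9  88.6]
 [-41.1  -1.5  88.6]]
[[126.8  73.5]
 [124.5 -71.3]]
tub walls [[ 43.5  48.9]
 [ 42.7 -44.5]]
```

move_arm(deltas=[[120, 0.002, -0.002, 0.02, -0.006], [120, 0.003, -0.002, 0.045, -0.006], [120, 0.003, -0.002, 0.07, -0.006], [120, 0.003, -0.002, 0.085, -0.006], [120, 0.003, -0.002, 0.0935, -0.006]])

```text
t: 11.7
ee_pos: [381.3, -297.0, 143.2]
orientation: [-1.651, -2.669, -0.001]
ft_force: [0.7, 0.9, 1.0]
width: 46.0
```

move_arm(deltas=[[120, 0, 0, 0, 0], [120, 0, 0, 0, 0]])

```text
t: 11.87
ee_pos: [382.0, -297.9, 145.2]
orientation: [-1.652, -2.672, -0.0]
ft_force: [0.9, -0.2, -0.4]
width: 46.1
```

```bash
python3 - <<'E'
from h import *
d((383.6,-299.5,145),116.5)
cv2.imwrite("pics/j_w.png",get_image("wrist"))
E
```

```text
pos [ 382.  -297.9  145.2] head 116.53 tilt [-0.  0. -1.] F [ 0.9 -0.2 -0.4] w 46.1 t 11.87
d [-0.0021  0.0007  0.0002] roll 0.001
```

View pics/j_w.png

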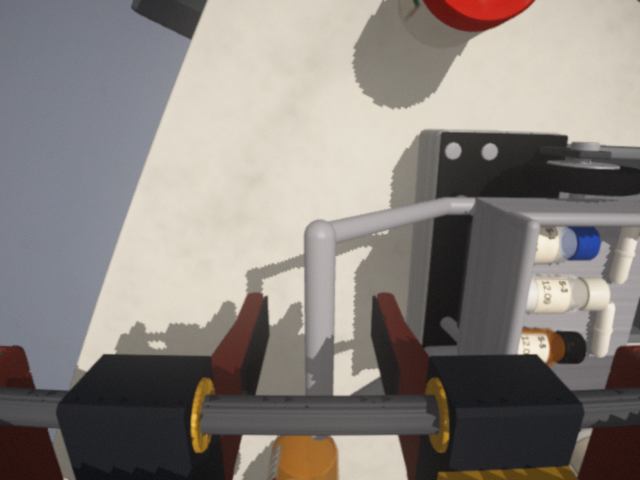

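The bar (col 319) is centred between the fingers, so I'll close on it.

move_arm(deltas=[[160, 0, 0, 0, 0], [190, 0, 0, 0, 0], [220, 0, 0, 0, 0], [255, 0, 0, 0, 0], [255, 0, 0, 0, 0]])

```text
t: 12.33
ee_pos: [381.8, -298.0, 145.5]
orientation: [1.652, 2.671, -0.0]
ft_force: [0.1, 0.3, -0.3]
width: 16.6
```

move_arm(deltas=[[255, 0, 0, 0, 0], [255, 0, 0, 0, 0], [255, 0, 0, 0, 0]])

```text
t: 12.58
ee_pos: [381.8, -297.9, 145.4]
orientation: [1.652, 2.671, 0.0]
ft_force: [0.6, 0.5, 2.8]
width: 10.9
```

```bash
python3 - <<'E'
from h import *
d((383.6,-299.5,145),116.5)
# arc deltas in tool frame: tool y = dock x (fwd) ; z down
for th in np.arange(0,1.0,0.05):
    print(round(th,2), round(-140*np.cos(th)+65*np.sin(th)+140,1), round(140*np.sin(th)+65*np.cos(th)-65,1))
print(head().round(2))
E
```

```text
pos [ 381.8 -297.9  145.4] head 116.52 tilt [ 0. -0. -1.] F [0.6 0.5 2.8] w 10.9 t 12.58
d [-0.0022  0.0009  0.0004] roll 0.0
0.0 0.0 0.0
0.05 3.4 6.9
0.1 7.2 13.7
0.15 11.3 20.2
0.2 15.7 26.5
0.25 20.4 32.6
0.3 25.5 38.5
0.35 30.8 44.1
0.4 36.4 49.4
0.45 42.2 54.4
0.5 48.3 59.2
0.55 54.6 63.6
0.6 61.2 67.7
0.65 67.9 71.5
0.7 74.8 74.9
0.75 81.9 78.0
0.8 89.1 80.7
0.85 96.4 83.1
0.9 103.9 85.1
0.95 111.4 86.7
[[-0.45  0.89  0.  ]
 [ 0.89  0.45 -0.  ]
 [-0.    0.   -1.  ]]
```

move_arm(deltas=[[255, 0, 0.001, -0.002, 0], [255, 0, 0.0034, -0.0069, 0], [255, 0, 0.0072, -0.0137, 0], [255, 0, 0.0113, -0.0202, 0], [255, 0, 0.0157, -0.0265, 0]])

```text
t: 13.0
ee_pos: [395.6, -291.0, 172.5]
orientation: [-1.652, -2.672, 0.002]
ft_force: [-2.2, -5.1, -1.7]
width: 11.1
```

```bash
python3 - <<'E'
from h import *
d((383.6,-299.5,145),116.5)
cv2.imwrite("pics/k_t.png",cv2.resize(get_image("top")[160:340,160:340],None,fx=3.3,fy=3.3,interpolation=cv2.INTER_CUBIC))
cv2.imwrite("pics/k_w.png",get_image("wrist"))
E
```

```text
pos [ 395.6 -291.   172.5] head 116.55 tilt [-0.001 -0.001 -1.   ] F [-2.2 -5.1 -1.7] w 11.1 t 13.0
d [-0.0022 -0.0145  0.0275] roll 0.001
```

View pics/k_w.png

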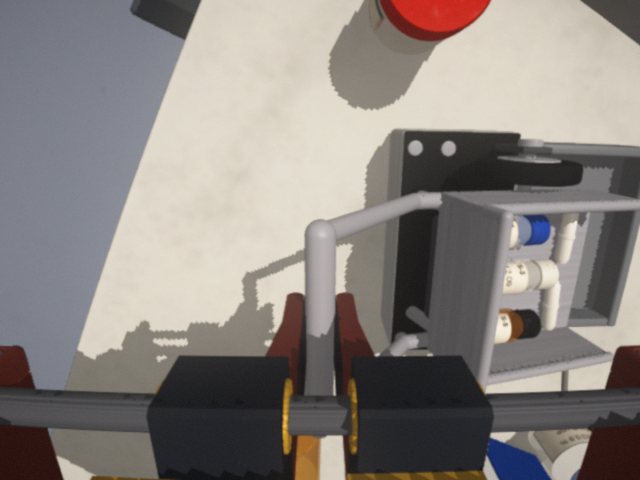

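move_arm(deltas=[[255, 0, 0.0038, -0.0049, 0], [255, 0, 0.0077, -0.0097, 0], [255, 0, 0.0119, -0.0143, 0], [255, 0, 0.0162, -0.0187, 0], [255, 0, 0.0207, -0.0229, 0]])

```text
t: 13.52
ee_pos: [413.3, -282.3, 195.7]
orientation: [-1.651, -2.672, 0.004]
ft_force: [-9.5, -7.0, 8.4]
width: 11.5
```

```bash
cat >> h.py <<'E'
def arc(a0,steps):
    f=lambda th:np.array([-140*np.cos(th)+65*np.sin(th),140*np.sin(th)+65*np.cos(th)])
    for s in steps: r=f(s)-f(a0);print(round(s,3),"y",round(r[0]/1000,4),"z",round(-r[1]/1000,4))
    o=get_obs();p=o["ee_pos"]-np.array([381.8,-297.9,145.4]);q=p@np.array([.895,.446,0])
    print("expected now",f(a0)-f(0),"meas",q,p[2],"F",np.round(o["ft_force"],1),"w",o["width"],"t",o["t"])
E
python3 -c "
from h import *
arc(.4,[.43,.46,.49,.52,.55])
arc(.55,[.58,.61,.64,.67,.70])"
```

```text
0.43 y 0.0035 z -0.0031
0.46 y 0.007 z -0.006
0.49 y 0.0107 z -0.0089
0.52 y 0.0144 z -0.0116
0.55 y 0.0183 z -0.0142
expected now [36.36365309 49.38753253] meas 35.18768679388853 50.280968012459425 F [-9.5 -7.   8.4] w 11.508459794943507 t 13.5167
0.58 y 0.0039 z -0.0025
0.61 y 0.0079 z -0.0049
0.64 y 0.0119 z -0.0072
0.67 y 0.016 z -0.0093
0.7 y 0.0202 z -0.0113
expected now [54.62123679 63.59030598] meas 35.18768679388853 50.280968012459425 F [-9.5 -7.   8.4] w 11.508459794943507 t 13.5167
```

move_arm(deltas=[[255, 0, 0.0023, -0.004, 0], [255, 0, 0.0055, -0.007, 0], [255, 0, 0.0092, -0.01, 0], [255, 0, 0.0129, -0.0128, 0], [255, 0, 0.0167, -0.0154, 0]])

```text
t: 13.93
ee_pos: [429.1, -274.4, 210.6]
orientation: [-1.652, -2.672, 0.002]
ft_force: [-3.7, -4.1, 3.1]
width: 10.8
```

```bash
python3 - <<'E'
from h import *
arc(.55,[.58,.61,.64,.67,.70])
cv2.imwrite("pics/l_w.png",get_image("wrist"))
E
```

```text
0.58 y 0.0039 z -0.0025
0.61 y 0.0079 z -0.0049
0.64 y 0.0119 z -0.0072
0.67 y 0.016 z -0.0093
0.7 y 0.0202 z -0.0113
expected now [54.62123679 63.59030598] meas 52.82359409530211 65.24216098180815 F [-3.7 -4.1  3.1] w 10.836746576362305 t 13.9333
```

View pics/l_w.png

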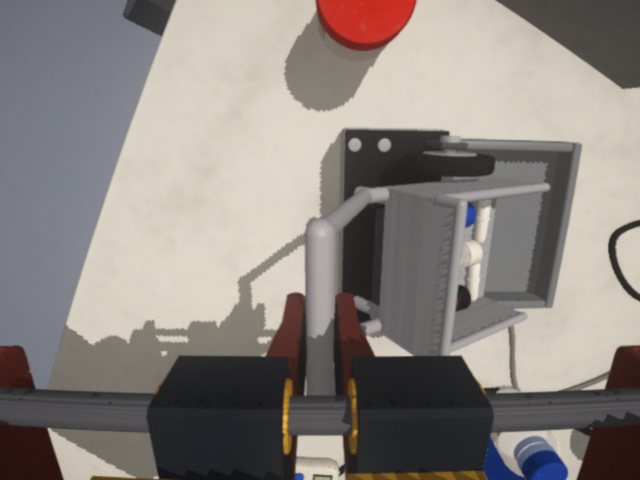

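move_arm(deltas=[[255, 0, 0.0035, -0.0028, 0], [255, 0, 0.0074, -0.0053, 0], [255, 0, 0.0114, -0.0077, 0], [255, 0, 0.0155, -0.0099, 0], [255, 0, 0.0197, -0.0119, 0]])

```text
t: 14.4
ee_pos: [446.8, -265.7, 222.8]
orientation: [1.652, 2.672, -0.002]
ft_force: [-4.7, -4.3, 6.5]
width: 10.6
```

```bash
python3 - <<'E'
from h import *
arc(.7,[.73,.76,.79,.82,.85])
cv2.imwrite("pics/m_w.png",get_image("wrist"))
E
```

```text
0.73 y 0.0042 z -0.0019
0.76 y 0.0085 z -0.0037
0.79 y 0.0128 z -0.0053
0.82 y 0.0172 z -0.0068
0.85 y 0.0216 z -0.0082
expected now [74.79624345 74.90521839] meas 72.52934571646074 77.3572954878646 F [-4.7 -4.3  6.5] w 10.646797680912952 t 14.4
```

View pics/m_w.png

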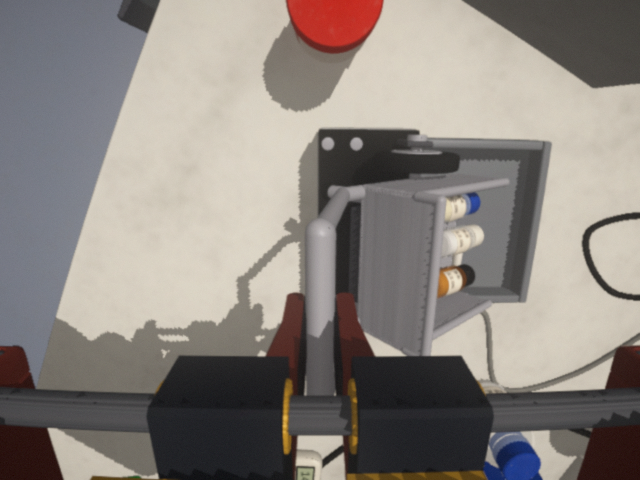

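The load is sliding now, at about 0.7 rad. I'll hold, then go on.

move_arm(deltas=[[255, 0, 0, 0, 0], [255, 0, 0, 0, 0], [255, 0, 0, 0, 0], [255, 0, 0, 0, 0], [255, 0, 0, 0, 0]])

```text
t: 14.87
ee_pos: [446.9, -265.7, 222.7]
orientation: [1.652, 2.671, -0.001]
ft_force: [-3.2, -4.5, 6.8]
width: 11.1
```

move_arm(deltas=[[255, 0, 0.0035, -0.0021, 0], [255, 0, 0.0078, -0.004, 0], [255, 0, 0.0121, -0.0057, 0], [255, 0, 0.0165, -0.0072, 0], [255, 0, 0.0209, -0.0086, 0]])

```text
t: 15.28
ee_pos: [465.8, -256.4, 231.2]
orientation: [1.652, 2.671, -0.001]
ft_force: [-2.6, -4.7, 2.9]
width: 11.0
```

```bash
python3 - <<'E'
from h import *
arc(.85,[.87,.89,.91,.93,.95])
cv2.imwrite("pics/n_w.png",get_image("wrist"))
E
```

```text
0.87 y 0.003 z -0.0008
0.89 y 0.006 z -0.0016
0.91 y 0.009 z -0.0023
0.93 y 0.012 z -0.003
0.95 y 0.015 z -0.0036
expected now [96.43558591 83.0781612 ] meas 93.68388013355899 85.79782449103789 F [-2.6 -4.7  2.9] w 10.980836998156134 t 15.2833
```

View pics/n_w.png

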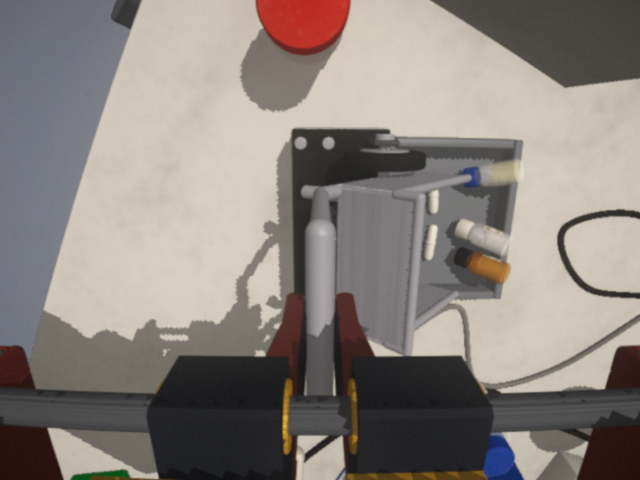

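move_arm(deltas=[[255, 0, 0.003, -0.0009, 0], [255, 0, 0.006, -0.0018, 0], [255, 0, 0.0088, -0.0026, 0], [255, 0, 0.0118, -0.0033, 0], [255, 0, 0.0147, -0.0039, 0]])

```text
t: 15.75
ee_pos: [478.9, -249.7, 234.8]
orientation: [1.652, 2.671, -0.001]
ft_force: [-0.8, -5.1, 3.2]
width: 11.5
```

move_arm(deltas=[[255, 0, 0, 0, 0], [255, 0, 0, 0, 0], [255, 0, 0, 0, 0], [255, 0, 0, 0, 0], [255, 0, 0, 0, 0]])

```text
t: 16.17
ee_pos: [478.9, -249.8, 234.7]
orientation: [1.652, 2.671, -0.0]
ft_force: [-1.0, -4.3, 5.0]
width: 11.3
```

```bash
python3 - <<'E'
from h import *
arc(.95,[.92,.88,.84,.8,.75])
cv2.imwrite("pics/o_w.png",get_image("wrist"))
cv2.imwrite("pics/o_t.png",cv2.resize(get_image("top")[160:340,160:340],None,fx=3.3,fy=3.3,interpolation=cv2.INTER_CUBIC))
E
```

```text
0.92 y -0.0045 z 0.0009
0.88 y -0.0105 z 0.0024
0.84 y -0.0165 z 0.0041
0.8 y -0.0223 z 0.006
0.75 y -0.0296 z 0.0087
expected now [111.43637529  86.68757149] meas 108.30541153246489 89.33796332258737 F [-1.  -4.3  5. ] w 11.28980839939557 t 16.1667
```

View pics/o_w.png

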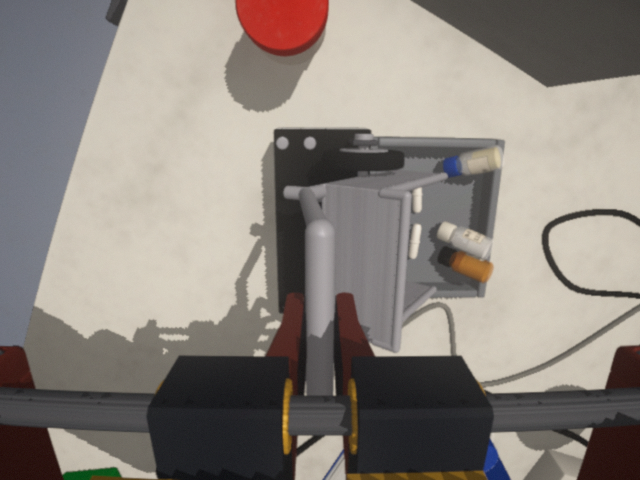

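View pics/o_t.png

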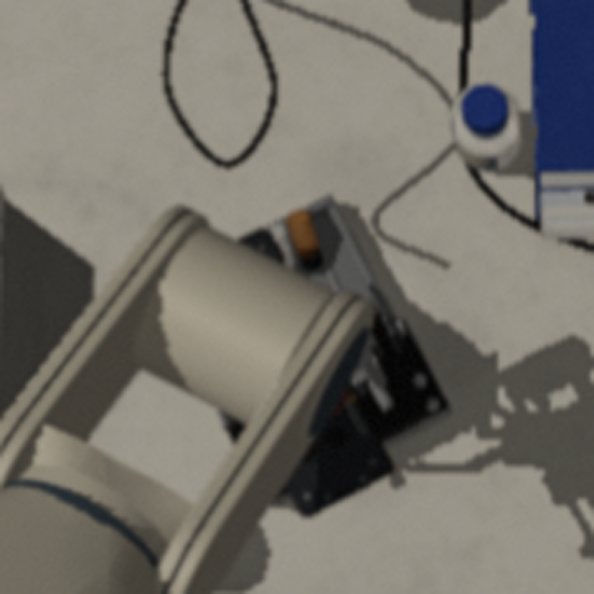

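```bash
python3 - <<'E'
import cv2
a=cv2.imread("pics/o_w.png");cv2.imwrite("pics/o_c.png",cv2.resize(a[120:320,360:520],None,fx=3,fy=3,interpolation=cv2.INTER_CUBIC))
E
```

```text
(no output)
```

View pics/o_c.png

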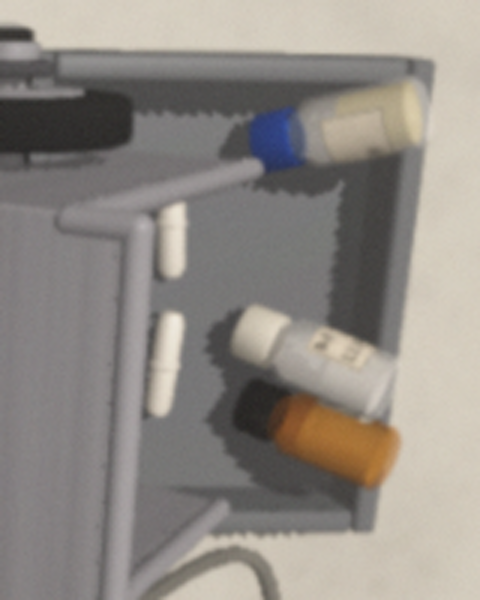

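```bash
cat >> h.py <<'E'
def wproj(P,o=None):
    o=o or get_obs();c=calibration("wrist");H=np.array(c["hand_eye"]);T=np.eye(4);T[:3,:3]=head(o);T[:3,3]=o["ee_pos"];M=np.linalg.inv(T@H)
    r,_=cv2.Rodrigues(M[:3,:3]);return cv2.projectPoints(np.asarray(P,float).reshape(-1,3),r,M[:3,3],np.array(c["intrinsics"]),np.array(c["distortion"]))[0].reshape(-1,2)
E
python3 - <<'E'
from h import *
th=.95
def tub(x,y,z): # rel axle at joint 0
    c,s=np.cos(th),np.sin(th);return (x*c+z*s,y,85-x*s+z*c)
P=[tub(45,45,10),tub(45,-45,10),tub(45,45,50),tub(45,-45,50),tub(-56,45,64),tub(-56,-45,64)]
q=wproj(dock2w((509,-237.5),np.radians(26.5),P));print(((q-[360,120])*3).round(0))
# stir bars if on tray floor
Q=wun([(360+172/3,120+240/3),(360+165/3,120+363/3)],13)
D=Q[:,:2]-np.array((509,-237.5));c,s=np.cos(np.radians(26.5)),np.sin(np.radians(26.5));print(np.c_[D@[c,s],D@[-s,c]].round(1))
E
```

```text
[[122. 168.]
 [104. 475.]
 [266. 180.]
 [235. 505.]
 [163. 245.]
 [130. 679.]]
[[ 59.7  17.5]
 [ 60.3 -22.7]]
```

Both stir bars are at dock x of about 60 mm, past the tub's floor edge, so they are in the tray. The three vials are in the tray too, leaning towards its far wall. Now I'll lower the tub slowly.

```bash
cat >> h.py <<'E'
def low(seqs):
    def f(th):
        k=th/.95;return np.array([-140*np.cos(th)+65*np.sin(th)-3*k,140*np.sin(th)+65*np.cos(th)+2.6*k])
    for a0,st in seqs:
        print(a0,[[255,0,round((f(s)-f(a0))[0]/1000,4),round(-(f(s)-f(a0))[1]/1000,4),0] for s in st])
E
python3 - <<'E'
from h import *
S=[];a=.95
for st in [.02]+[.03]*0+[.04]*3+[.04]+[.03]+[.02]:
    if a<=0.001:break
    r=[max(a-st*(i+1),0) for i in range(5)];S.append((a,r));a=r[-1]
low(S);print(a)
E
```

```text
0.95 [[255, 0, np.float64(-0.003), np.float64(0.0007), 0], [255, 0, np.float64(-0.0059), np.float64(0.0014), 0], [255, 0, np.float64(-0.0089), np.float64(0.0021), 0], [255, 0, np.float64(-0.0118), np.float64(0.003), 0], [255, 0, np.float64(-0.0147), np.float64(0.0039), 0]]
0.85 [[255, 0, np.float64(-0.0058), np.float64(0.002), 0], [255, 0, np.float64(-0.0114), np.float64(0.0042), 0], [255, 0, np.float64(-0.017), np.float64(0.0066), 0], [255, 0, np.float64(-0.0225), np.float64(0.0093), 0], [255, 0, np.float64(-0.0279), np.float64(0.0122), 0]]
0.6499999999999999 [[255, 0, np.float64(-0.0053), np.float64(0.0031), 0], [255, 0, np.float64(-0.0104), np.float64(0.0064), 0], [255, 0, np.float64(-0.0154), np.float64(0.0099), 0], [255, 0, np.float64(-0.0203), np.float64(0.0137), 0], [255, 0, np.float64(-0.025), np.float64(0.0176), 0]]
0.4499999999999999 [[255, 0, np.float64(-0.0046), np.float64(0.0041), 0], [255, 0, np.float64(-0.009), np.float64(0.0084), 0], [255, 0, np.float64(-0.0132), np.float64(0.0129), 0], [255, 0, np.float64(-0.0173), np.float64(0.0175), 0], [255, 0, np.float64(-0.0211), np.float64(0.0224), 0]]
0.2499999999999999 [[255, 0, np.float64(-0.0037), np.float64(0.005), 0], [255, 0, np.float64(-0.0072), np.float64(0.0101), 0], [255, 0, np.float64(-0.0104), np.float64(0.0153), 0], [255, 0, np.float64(-0.0135), np.float64(0.0207), 0], [255, 0, np.float64(-0.0164), np.float64(0.0262), 0]]
0.04999999999999988 [[255, 0, np.float64(-0.002), np.float64(0.0042), 0], [255, 0, np.float64(-0.0033), np.float64(0.0071), 0], [255, 0, np.float64(-0.0033), np.float64(0.0071), 0], [255, 0, np.float64(-0.0033), np.float64(0.0071), 0], [255, 0, np.float64(-0.0033), np.float64(0.0071), 0]]
0
```

move_arm(deltas=[[255, 0, -0.003, 0.0007, 0], [255, 0, -0.006, 0.0014, 0], [255, 0, -0.009, 0.0021, 0], [255, 0, -0.012, 0.003, 0], [255, 0, -0.0147, 0.0039, 0]])

```text
t: 16.68
ee_pos: [465.9, -256.2, 230.8]
orientation: [1.652, 2.67, 0.001]
ft_force: [1.0, -3.0, 6.6]
width: 11.4
```

move_arm(deltas=[[255, 0, -0.0058, 0.002, 0], [255, 0, -0.0114, 0.0042, 0], [255, 0, -0.017, 0.0066, 0], [255, 0, -0.0225, 0.0093, 0], [255, 0, -0.0279, 0.0122, 0]])

```text
t: 17.1
ee_pos: [439.8, -268.5, 217.7]
orientation: [-1.652, -2.671, -0.0]
ft_force: [0.4, -2.7, 2.6]
width: 11.2
```

move_arm(deltas=[[255, 0, -0.0053, 0.0031, 0], [255, 0, -0.0104, 0.0064, 0], [255, 0, -0.0154, 0.0099, 0], [255, 0, -0.0203, 0.0137, 0], [255, 0, -0.025, 0.0176, 0]])

```text
t: 17.52
ee_pos: [417.0, -279.2, 199.9]
orientation: [-1.652, -2.67, -0.001]
ft_force: [-1.3, 1.3, 0.7]
width: 11.1
```

```bash
python3 - <<'E'
from h import *
arc(.45,[])
cv2.imwrite("pics/p_w.png",get_image("wrist")[80:340,240:600])
E
```

```text
expected now [42.21016539 54.42423643] meas 39.86783318503006 54.50306737850744 F [-1.3  1.3  0.7] w 11.112103139244264 t 17.5167
```

View pics/p_w.png

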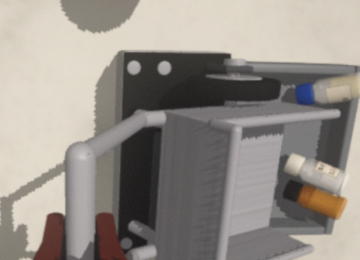

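The tub is empty and still held, and the forces are low.

move_arm(deltas=[[255, 0, -0.0046, 0.0041, 0], [255, 0, -0.009, 0.0084, 0], [255, 0, -0.0132, 0.0129, 0], [255, 0, -0.0173, 0.0175, 0], [255, 0, -0.0211, 0.0224, 0]])

```text
t: 17.98
ee_pos: [398.2, -288.6, 177.5]
orientation: [-1.651, -2.67, -0.001]
ft_force: [-2.4, 5.1, -0.3]
width: 11.3
```

move_arm(deltas=[[255, 0, -0.003, 0.004, 0], [255, 0, -0.0058, 0.008, 0], [255, 0, -0.0085, 0.0122, 0], [255, 0, -0.0111, 0.0165, 0], [255, 0, -0.0135, 0.0207, 0]])

```text
t: 18.4
ee_pos: [386.2, -294.6, 156.7]
orientation: [-1.652, -2.67, -0.001]
ft_force: [-1.6, 5.3, 0.4]
width: 11.2
```

```bash
python3 - <<'E'
from h import *
arc(.09,[])
low([(.09,[.075,.06,.045,.03,.015]),(.015,[0])])
E
```

```text
expected now [ 6.40872308 12.31992453] meas 5.427398429412645 11.348310035979438 F [-1.6  5.3  0.4] w 11.214035275704834 t 18.4
0.09 [[255, 0, np.float64(-0.0011), np.float64(0.0021), 0], [255, 0, np.float64(-0.0022), np.float64(0.0041), 0], [255, 0, np.float64(-0.0032), np.float64(0.0062), 0], [255, 0, np.float64(-0.0042), np.float64(0.0083), 0], [255, 0, np.float64(-0.0052), np.float64(0.0104), 0]]
0.015 [[255, 0, np.float64(-0.0009), np.float64(0.0021), 0]]
```

move_arm(deltas=[[255, 0, -0.001, 0.002, 0], [255, 0, -0.002, 0.004, 0], [255, 0, -0.003, 0.006, 0], [255, 0, -0.004, 0.008, 0], [255, 0, -0.0045, 0.009, 0]])

```text
t: 18.82
ee_pos: [382.3, -296.7, 147.9]
orientation: [-1.651, -2.67, -0.0]
ft_force: [-4.1, 5.2, 1.1]
width: 11.1
```

move_arm(deltas=[[255, 0, -0.0004, 0.0008, 0], [255, 0, -0.0006, 0.0013, 0], [255, 0, -0.0006, 0.0013, 0]])

```text
t: 19.07
ee_pos: [381.8, -296.9, 146.8]
orientation: [-1.651, -2.67, -0.0]
ft_force: [-3.8, 4.1, 0.3]
width: 11.6
```

```bash
python3 - <<'E'
from h import *
arc(0,[])
E
```

```text
expected now [0. 0.] meas 0.4125584286304338 1.3508003512204994 F [-3.8  4.1  0.3] w 11.555635087771714 t 19.0667
```

move_arm(deltas=[[255, 0, -0.0003, 0.0007, 0], [255, 0, -0.0005, 0.0014, 0], [255, 0, -0.0005, 0.0014, 0]])

```text
t: 19.32
ee_pos: [381.4, -297.1, 145.6]
orientation: [-1.651, -2.67, -0.0]
ft_force: [-4.9, 5.4, 3.2]
width: 11.4
```

move_arm(deltas=[[255, 0, -0.0003, 0.0007, 0], [255, 0, -0.0003, 0.001, 0], [255, 0, -0.0003, 0.001, 0]])

```text
t: 19.57
ee_pos: [381.4, -297.2, 145.5]
orientation: [-1.652, -2.671, -0.001]
ft_force: [-5.6, 8.8, 13.5]
width: 11.4
```

```bash
python3 - <<'E'
from h import *
arc(0,[])
E
```

```text
expected now [0. 0.] meas -0.05110710366299401 0.09917613450360818 F [-5.6  8.8 13.5] w 11.43738253394451 t 19.5667
```

The legs are on the dock, with 13 N of upward contact force. I'll release and rise.

move_arm(deltas=[[240, 0, 0, -0.0005, 0], [200, 0, 0, -0.0005, 0], [160, 0, 0, -0.0005, 0], [120, 0, 0, -0.0005, 0], [120, 0, 0, -0.0005, 0]])

```text
t: 19.98
ee_pos: [382.4, -298.4, 145.5]
orientation: [1.652, 2.671, -0.001]
ft_force: [0.1, -0.2, -0.2]
width: 34.1
```

move_arm(deltas=[[120, 0, 0, -0.01, 0], [120, 0, 0, -0.03, 0], [120, 0, 0, -0.055, 0], [120, 0, 0, -0.08, 0], [120, 0, 0, -0.1, 0]])

```text
t: 20.4
ee_pos: [382.3, -298.2, 247.8]
orientation: [1.651, 2.67, -0.001]
ft_force: [1.0, -0.6, 0.4]
width: 46.9
```

move_arm(deltas=[[120, 0, -0.01, 0, 0], [120, 0, -0.03, 0, 0], [120, 0, -0.06, 0, 0], [120, 0, -0.09, 0, 0], [120, 0, -0.1, 0, 0]])

```text
t: 20.82
ee_pos: [289.5, -342.9, 245.0]
orientation: [-1.653, -2.67, 0.001]
ft_force: [-0.4, 0.1, -0.6]
width: 46.5
```

```bash
python3 - <<'E'
from h import *
get_image("wrist")
d((300,-340,240),116.5)
cv2.imwrite("pics/q_w.png",get_image("wrist"))
cv2.imwrite("pics/q_t.png",cv2.resize(get_image("top")[160:340,160:340],None,fx=3.3,fy=3.3,interpolation=cv2.INTER_CUBIC))
for t in ["vial_1_centre","stir_bar_1_centre","push_bar","tub_front","tray_centre"]:
    for n in ("top","wrist"): print(n,t,[(np.round(q["location"]).tolist(),round(q["conf"],2)) for q in place_of(n,t)])
E
```

```text
pos [ 289.5 -343.1  245.1] head 116.39 tilt [-0.001  0.    -1.   ] F [-0.2  0.6  0. ] w 46.3 t 20.87
d [-0.0018  0.0108  0.0051] roll -0.002
top vial_1_centre [([607.0, -208.0, 32.0], 0.44)]
wrist vial_1_centre [([507.0, -234.0, 88.0], 0.24)]
top stir_bar_1_centre [([574.0, -234.0, 17.0], 0.55)]
wrist stir_bar_1_centre []
top push_bar [([384.0, -301.0, 152.0], 0.69), ([324.0, -818.0, 146.0], 0.63)]
wrist push_bar [([384.0, -301.0, 148.0], 0.58)]
top tub_front [([471.0, -699.0, 95.0], 0.91), ([547.0, -219.0, 95.0], 0.7)]
wrist tub_front []
top tray_centre [([572.0, -205.0, 15.0], 0.86)]
wrist tray_centre []
```

View pics/q_w.png

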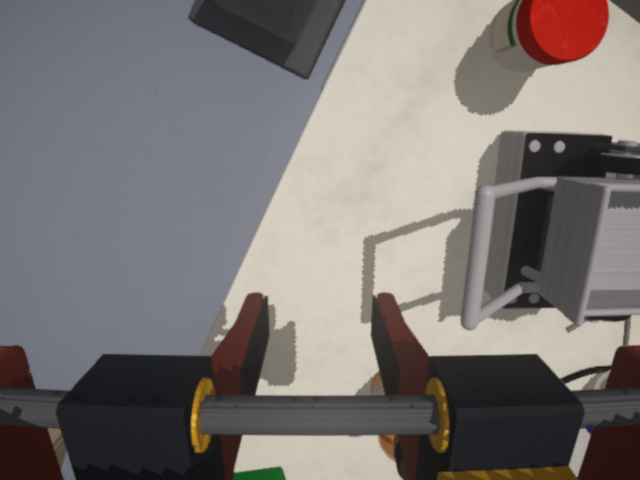

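View pics/q_t.png

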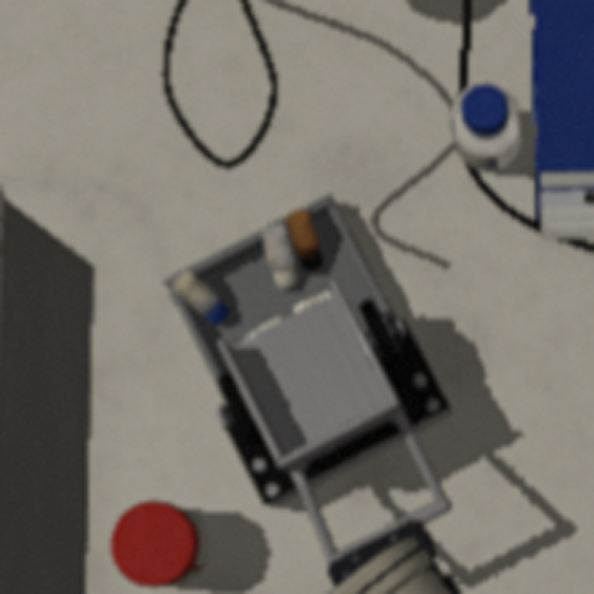

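The vials are in the tray but lean on its far wall, so I'll take a closer look from above.

move_arm(deltas=[[120, -0.006, 0.04, -0.01, 0], [120, -0.012, 0.08, -0.01, 0], [120, -0.02, 0.12, -0.01, 0], [120, -0.03, 0.16, -0.01, 0], [120, -0.04, 0.2, -0.01, 0]])

```text
t: 21.88
ee_pos: [491.1, -287.9, 255.5]
orientation: [1.652, 2.672, -0.0]
ft_force: [0.0, 0.1, 0.2]
width: 46.4
```

move_arm(deltas=[[120, -0.01, 0.04, 0, 0], [120, -0.02, 0.08, 0, 0], [120, -0.025, 0.11, 0, 0], [120, -0.025, 0.11, 0, 0], [120, -0.025, 0.11, 0, 0]])

```text
t: 22.3
ee_pos: [599.6, -261.1, 254.5]
orientation: [-1.649, -2.673, 0.0]
ft_force: [-0.3, 0.3, -0.2]
width: 46.4
```

```bash
python3 - <<'E'
from h import *
d((300,-340,240),116.5)
im=get_image("wrist");cv2.imwrite("pics/r_w.png",im)
for t in ["vial_1_centre","stir_bar_1_centre"]:
    print(t,[(np.round(q["location"]).tolist(),round(q["conf"],2)) for q in place_of("wrist",t)])
cv2.imwrite("pics/r_s.png",cv2.resize(get_image("side")[250:400,200:420],None,fx=3.4,fy=3.4,interpolation=cv2.INTER_CUBIC))
E
```

```text
pos [ 599.6 -261.1  254.5] head 116.66 tilt [-0.001  0.    -1.   ] F [-0.3  0.3 -0.2] w 46.4 t 22.3
d [ 0.064  -0.3032  0.0148] roll 0.003
vial_1_centre [([608.0, -203.0, 26.0], 0.9), ([568.0, -198.0, 14.0], 0.65)]
stir_bar_1_centre [([575.0, -234.0, 11.0], 0.55)]
```

View pics/r_w.png

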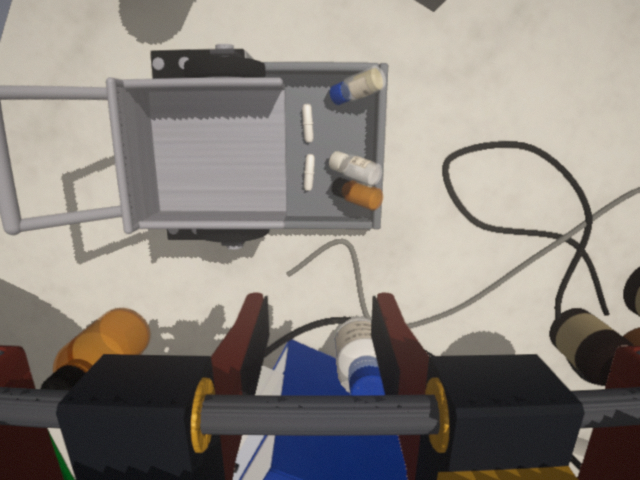

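```bash
python3 - <<'E'
from h import *
im=cv2.imread("pics/r_w.png");cv2.imwrite("pics/r_c.png",cv2.resize(im[50:240,270:410],None,fx=4,fy=4,interpolation=cv2.INTER_CUBIC)[:600*1])
a=np.radians(26.5);c,s=np.cos(a),np.sin(a)
def w2d(P):
    D=P[:,:2]-np.array((509,-237.5));return np.c_[D@[c,s],D@[-s,c]].round(1)
print("bases z41",w2d(wun([(377,79),(375,176),(377,199)],41)));print("caps z17",w2d(wun([(335,95),(334,160),(340,187)],17)))
print("tray far corners",w2d(wun([(387,65),(380,228)],32)))
for n in ("blue_cap_bottle_centre",): print(place_of("top",n)[0]["location"])
E
```

```text
bases z41 [[117.   59.4]
 [118.1 -23.3]
 [120.7 -44.3]]
caps z17 [[ 82.1  47.8]
 [ 81.7 -11.1]
 [ 87.7 -36.9]]
tray far corners [[126.5  72. ]
 [126.  -74.1]]
[707.9, -371.6, 46.7]
```

View pics/r_c.png

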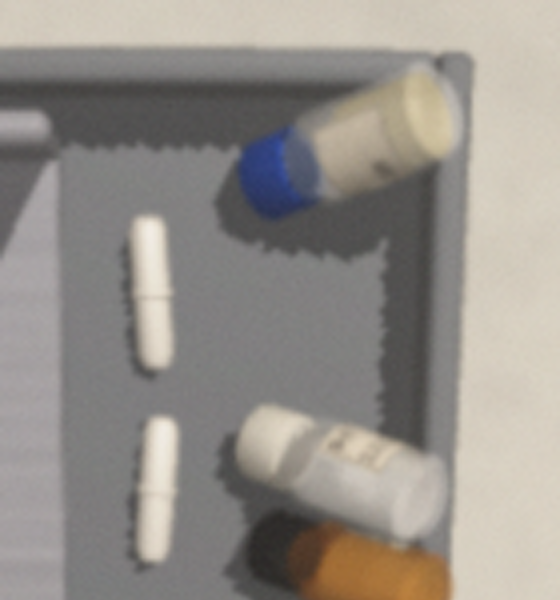

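The three vials lean with their bases on the far rim (px 377,79; 375,176; 377,199). Everything is inside, but I'll gently nudge them in until they lie flat, using both fingers from outside and just above the rim.

move_arm(deltas=[[35, 0, 0, 0, 0.11], [35, 0, 0, 0, 0.23], [35, 0, 0, 0, 0.35], [35, 0, 0, 0, 0.47], [35, 0, 0, 0, 0.59]])

```text
t: 22.97
ee_pos: [597.8, -262.7, 255.8]
orientation: [2.365, 2.067, 0.0]
ft_force: [-0.8, 0.5, 0.2]
width: 74.6
```

move_arm(deltas=[[35, 0, 0, 0, 0.11], [35, 0, 0, 0, 0.23], [35, 0, 0, 0, 0.35], [35, 0, 0, 0, 0.47], [35, 0, 0, 0, 0.59]])

```text
t: 23.38
ee_pos: [597.8, -262.8, 255.8]
orientation: [2.864, 1.29, 0.0]
ft_force: [-0.1, -0.1, -0.5]
width: 75.9
```

```bash
python3 - <<'E'
from h import *
d((642.3,-157.6,254),26.5)
E
```

```text
pos [ 597.8 -262.8  255.8] head 48.5 tilt [ 0. -0. -1.] F [-0.1 -0.1 -0.5] w 75.9 t 23.38
d [ 0.1082 -0.0364  0.0018] roll 0.384
```

move_arm(deltas=[[35, 0, 0, 0, 0.11], [35, 0.01, -0.003, 0, 0.23], [35, 0.03, -0.01, 0, 0.35], [35, 0.055, -0.018, 0, 0.384], [35, 0.075, -0.025, 0, 0.384]])

```text
t: 23.8
ee_pos: [628.8, -189.0, 255.8]
orientation: [-3.057, -0.725, -0.001]
ft_force: [-0.3, -0.9, 0.2]
width: 75.7
```

move_arm(deltas=[[35, 0.01, -0.01, 0, 0], [35, 0.025, -0.022, 0, 0], [35, 0.025, -0.022, 0, 0], [35, 0.025, -0.022, 0, 0]])

```text
t: 24.13
ee_pos: [641.2, -158.1, 255.5]
orientation: [3.055, 0.733, -0.0]
ft_force: [-0.1, 0.5, -0.3]
width: 75.7
```

```bash
python3 - <<'E'
from h import *
d((642.3,-157.6,52),26.5)
cv2.imwrite("pics/s_w.png",get_image("wrist"))
E
```

```text
pos [ 641.2 -158.1  255.5] head 26.99 tilt [-0. -0. -1.] F [-0.1  0.5 -0.3] w 75.7 t 24.13
d [0.0012 0.     0.2035] roll 0.008
```

View pics/s_w.png

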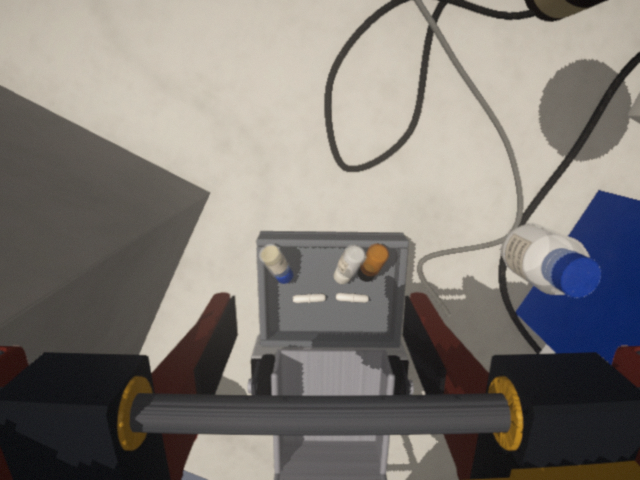

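move_arm(deltas=[[35, 0.001, 0, 0.04, 0.008], [35, 0.001, 0, 0.08, 0.008], [35, 0.001, 0, 0.115, 0.008], [35, 0.001, 0, 0.145, 0.008], [35, 0.001, 0, 0.17, 0.008]])

```text
t: 24.6
ee_pos: [640.8, -158.9, 82.9]
orientation: [-3.058, -0.717, 0.003]
ft_force: [-0.3, 0.3, -0.4]
width: 76.0
```

move_arm(deltas=[[35, 0, 0, 0.015, 0], [35, 0, 0, 0.026, 0], [35, 0, 0, 0.032, 0], [35, 0, 0, 0.032, 0]])

```text
t: 24.93
ee_pos: [642.2, -158.2, 52.9]
orientation: [-3.058, -0.718, 0.001]
ft_force: [-0.4, -0.0, 0.2]
width: 75.5
```

```bash
python3 - <<'E'
from h import *
p=dock2w((509,-237.5),np.radians(26.5),[(155,12,52)])[0]
d(p,26.5)
cv2.imwrite("pics/t_w.png",get_image("wrist"))
E
```

```text
pos [ 642.2 -158.2   52.9] head 26.43 tilt [-0.001  0.    -1.   ] F [-0.4 -0.   0.2] w 75.5 t 24.93
d [ 0.0004 -0.0005  0.0009] roll -0.001
```

View pics/t_w.png

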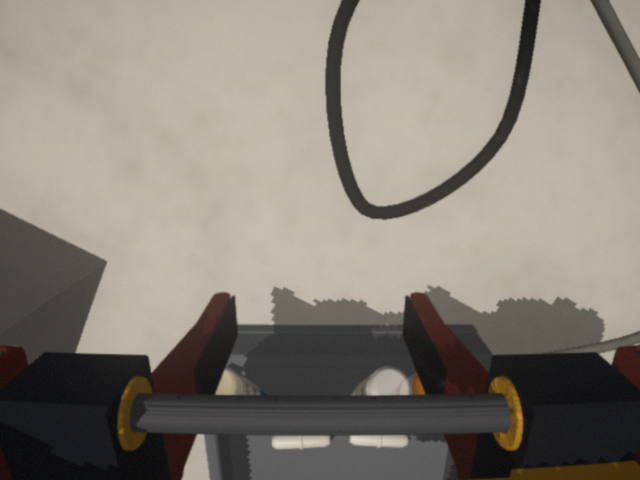

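move_arm(deltas=[[35, -0.004, 0, 0.001, 0], [35, -0.008, 0, 0.002, 0], [35, -0.012, 0, 0.002, 0], [35, -0.015, 0, 0.002, 0], [35, -0.018, 0, 0.002, 0]])

```text
t: 25.4
ee_pos: [626.2, -166.0, 51.9]
orientation: [3.058, 0.719, 0.001]
ft_force: [-0.8, 0.8, 0.6]
width: 75.6
```

move_arm(deltas=[[35, -0.003, 0, 0, 0], [35, -0.006, 0, 0, 0], [35, -0.009, 0, 0, 0], [35, -0.012, 0, 0, 0], [35, -0.012, 0, 0, 0]])

```text
t: 25.82
ee_pos: [614.9, -171.3, 51.3]
orientation: [-3.058, -0.718, 0.001]
ft_force: [0.1, 0.9, -0.1]
width: 75.8
```

```bash
python3 - <<'E'
from h import *
p=dock2w((509,-237.5),np.radians(26.5),[(155,12,52)])[0]
d(p,26.5)
cv2.imwrite("pics/u_w.png",get_image("wrist"))
cv2.imwrite("pics/u_t.png",cv2.resize(get_image("top")[160:340,160:340],None,fx=3.3,fy=3.3,interpolation=cv2.INTER_CUBIC))
E
```

```text
pos [ 614.9 -171.3   51.3] head 26.44 tilt [-0.001  0.    -1.   ] F [ 0.1  0.9 -0.1] w 75.8 t 25.82
d [ 0.0307 -0.0001 -0.0007] roll -0.001
```

View pics/u_w.png

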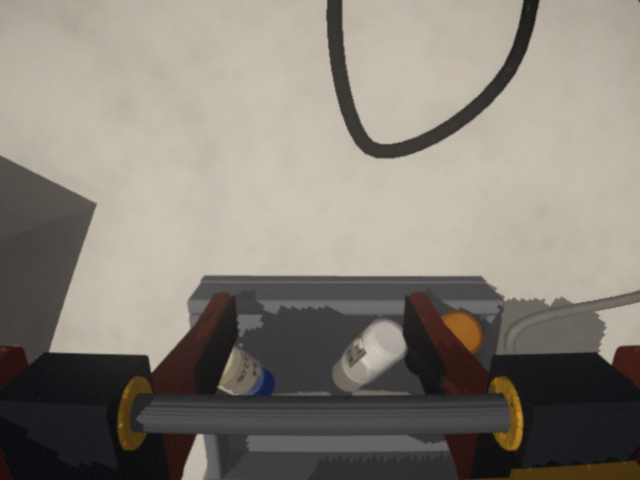

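View pics/u_t.png

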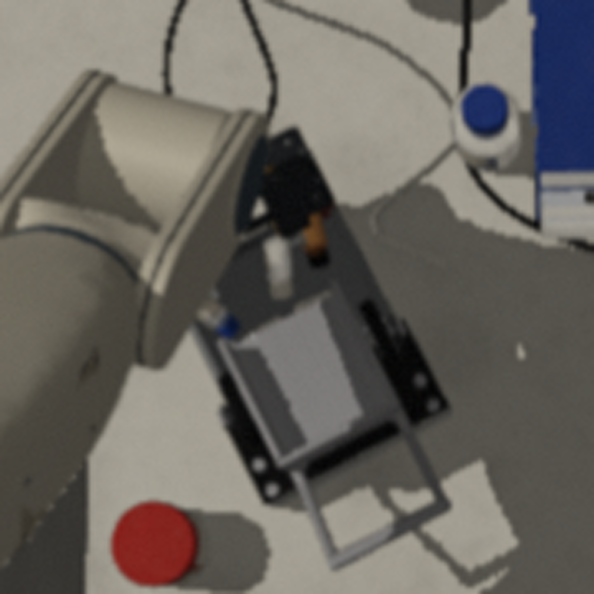

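move_arm(deltas=[[35, 0, 0, -0.01, 0], [35, 0, 0, -0.03, 0], [35, 0.01, 0, -0.06, 0], [35, 0.02, 0, -0.09, 0], [35, 0.03, 0, -0.12, 0]])

```text
t: 26.33
ee_pos: [642.6, -157.5, 173.3]
orientation: [-3.058, -0.719, 0.0]
ft_force: [1.4, -0.0, -0.5]
width: 75.5
```

move_arm(deltas=[[35, 0, 0, -0.02, 0], [35, 0, 0, -0.05, 0], [35, 0, 0, -0.05, 0]])

```text
t: 26.58
ee_pos: [645.8, -158.3, 228.5]
orientation: [3.054, 0.719, 0.014]
ft_force: [1.0, -0.1, 0.8]
width: 75.7
```

```bash
python3 - <<'E'
from h import *
p=dock2w((509,-237.5),np.radians(26.5),[(155,12,52)])[0]
d(p,26.5)
im=get_image("wrist")
cv2.imwrite("pics/v_w.png",cv2.resize(im[200:400,220:440],None,fx=3,fy=3,interpolation=cv2.INTER_CUBIC))
E
```

```text
pos [ 645.8 -158.3  228.5] head 26.49 tilt [ 0.01  -0.002 -1.   ] F [ 1.  -0.1  0.8] w 75.7 t 26.58
d [-0.0041 -0.0033  0.1764] roll -0.0
```

View pics/v_w.png

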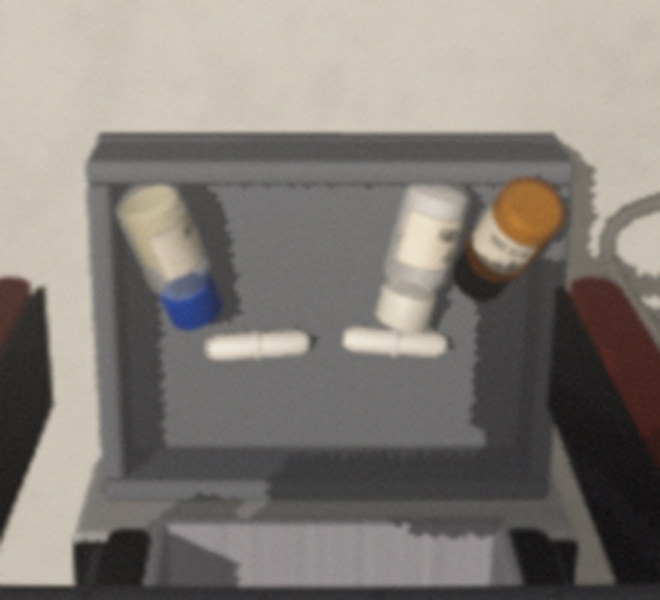

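The blue and white vials are down now, but the brown one stands steep in the right far corner (px 520,210 in the crop). I'll push it inwards from the right side with the fingers closed.

```bash
python3 - <<'E'
from h import *
p=dock2w((509,-237.5),np.radians(26.5),[(107,-98,180)])[0]
d(p,26.5)
a=np.radians(26.5);c,s=np.cos(a),np.sin(a)
def w2d(P):
    D=P[:,:2]-np.array((509,-237.5));return np.c_[D@[c,s],D@[-s,c]].round(1)
f=lambda u,v:(220+u/3,200+v/3)
print(w2d(wun([f(528,205)],48)),w2d(wun([f(485,278)],15)), w2d(wun([f(157,205),f(440,205)],19)))
print(w2d(wun([f(568,165),f(92,165)],32)))
E
```

```text
pos [ 644.6 -158.1  225.8] head 26.48 tilt [ 0.007 -0.002 -1.   ] F [-1.1  1.  -0.5] w 75.9 t 26.63
d [-0.05    0.1084  0.046 ] roll -0.0
[[120.6 -56.3]] [[ 83.3 -50.6]] [[110.4  54.9]
 [110.2 -34.4]]
[[127.6 -71.1]
 [127.9  72.5]]
```

move_arm(deltas=[[120, -0.008, 0.02, 0, 0], [200, -0.02, 0.05, 0, 0], [255, -0.035, 0.08, 0, 0], [255, -0.047, 0.108, 0, 0], [255, -0.047, 0.108, 0.02, 0]])

```text
t: 27.05
ee_pos: [650.1, -281.4, 204.3]
orientation: [3.054, 0.712, 0.008]
ft_force: [-0.3, 0.2, -0.1]
width: 45.7
```

move_arm(deltas=[[255, 0, 0, 0.03, 0], [255, 0, 0, 0.06, 0], [255, 0, 0, 0.09, 0], [255, 0, 0, 0.11, 0], [255, 0, 0, 0.12, 0]])

```text
t: 27.47
ee_pos: [645.9, -274.3, 76.9]
orientation: [-3.054, -0.718, 0.008]
ft_force: [-0.7, 0.7, 0.4]
width: 12.5
```

```bash
python3 - <<'E'
from h import *
p=dock2w((509,-237.5),np.radians(26.5),[(110,-98,52)])[0]
d(p,26.5)
cv2.imwrite("pics/w_w.png",get_image("wrist"))
E
```

```text
pos [ 645.9 -274.3   76.9] head 26.46 tilt [-0.006  0.003 -1.   ] F [-0.7  0.7  0.4] w 12.5 t 27.47
d [0.004  0.0042 0.0249] roll -0.001
```

View pics/w_w.png

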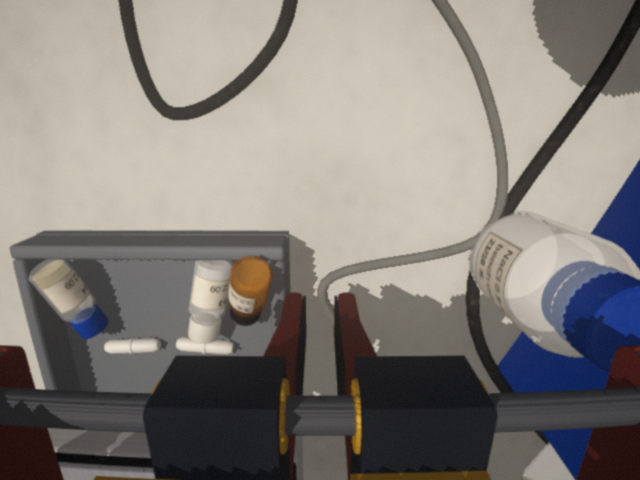

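move_arm(deltas=[[255, 0.004, 0.005, 0, 0], [255, 0.004, 0.005, 0.005, 0], [255, 0.004, 0.005, 0.012, 0], [255, 0.004, 0.005, 0.02, 0], [255, 0.004, 0.005, 0.025, 0]])

```text
t: 27.93
ee_pos: [654.4, -278.0, 56.2]
orientation: [3.058, 0.719, 0.0]
ft_force: [-0.1, 0.1, 0.3]
width: 0.5
```

move_arm(deltas=[[255, 0, -0.004, 0, 0], [255, 0, -0.008, 0, 0], [255, 0, -0.012, 0, 0], [255, 0, -0.015, 0, 0], [255, 0, -0.018, 0, 0]])

```text
t: 28.35
ee_pos: [646.3, -261.5, 56.8]
orientation: [3.058, 0.719, 0.001]
ft_force: [0.2, -0.6, 0.1]
width: 0.5
```

```bash
python3 - <<'E'
from h import *
p=dock2w((509,-237.5),np.radians(26.5),[(110,-72,52)])[0]
d(p,26.5)
cv2.imwrite("pics/x_w.png",get_image("wrist"))
E
```

```text
pos [ 646.3 -261.5   56.8] head 26.47 tilt [ 0. -0. -1.] F [ 0.2 -0.6  0.1] w 0.5 t 28.35
d [-0.0021 -0.0108  0.0048] roll -0.0
```

View pics/x_w.png

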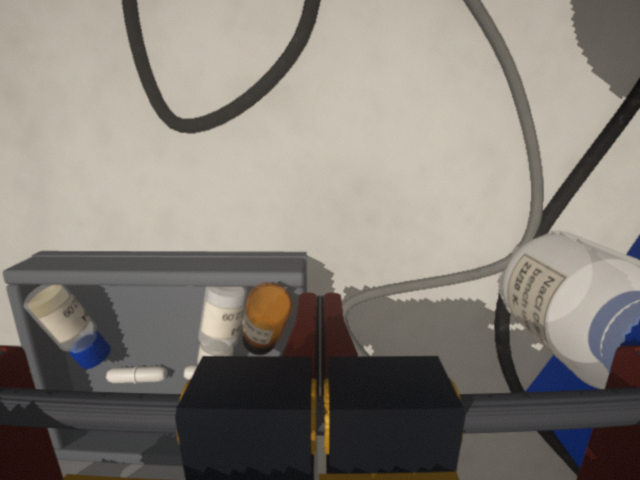

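move_arm(deltas=[[255, 0, -0.003, 0.002, 0], [255, 0, -0.006, 0.003, 0], [255, 0, -0.009, 0.003, 0], [255, 0, -0.012, 0.003, 0], [255, 0, -0.015, 0.003, 0]])

```text
t: 28.82
ee_pos: [639.5, -248.3, 53.3]
orientation: [-3.058, -0.719, 0.0]
ft_force: [0.5, 1.2, 0.3]
width: 0.2
```

```bash
python3 - <<'E'
from h import *
p=dock2w((509,-237.5),np.radians(26.5),[(110,-72,52)])[0]
d(p,26.5)
cv2.imwrite("pics/y_w.png",get_image("wrist"))
E
```

```text
pos [ 639.5 -248.3   53.3] head 26.46 tilt [-0.  0. -1.] F [0.5 1.2 0.3] w 0.2 t 28.82
d [-0.002   0.0042  0.0013] roll -0.001
```

View pics/y_w.png

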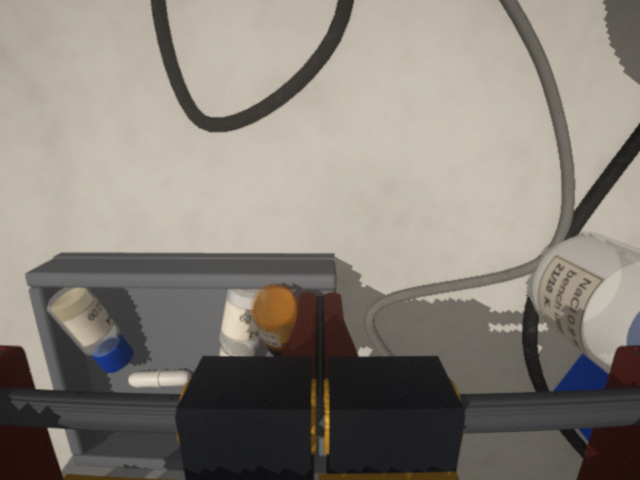

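move_arm(deltas=[[255, 0, 0.004, -0.01, 0], [255, 0, 0.006, -0.03, 0], [255, 0.01, 0, -0.06, 0], [255, 0.02, -0.02, -0.09, 0], [255, 0.03, -0.04, -0.12, 0]])

```text
t: 29.28
ee_pos: [649.0, -199.9, 175.3]
orientation: [3.058, 0.716, 0.001]
ft_force: [0.2, 0.9, 0.5]
width: 0.6
```

move_arm(deltas=[[255, 0.005, -0.02, -0.02, 0], [255, 0.01, -0.03, -0.04, 0], [255, 0.01, -0.03, -0.04, 0]])

```text
t: 29.53
ee_pos: [646.8, -166.8, 219.2]
orientation: [3.054, 0.721, 0.011]
ft_force: [0.8, -0.1, 0.3]
width: 0.2
```

```bash
python3 - <<'E'
from h import *
p=dock2w((509,-237.5),np.radians(26.5),[(110,-72,52)])[0]
d(p,26.5)
im=get_image("wrist")
cv2.imwrite("pics/z_w.png",cv2.resize(im[180:400,150:430],None,fx=2.7,fy=2.7,interpolation=cv2.INTER_CUBIC))
E
```

```text
pos [ 646.8 -166.8  219.2] head 26.57 tilt [ 0.008 -0.002 -1.   ] F [ 0.8 -0.1  0.3] w 0.2 t 29.53
d [-0.046   0.0729  0.1673] roll 0.001
```

View pics/z_w.png

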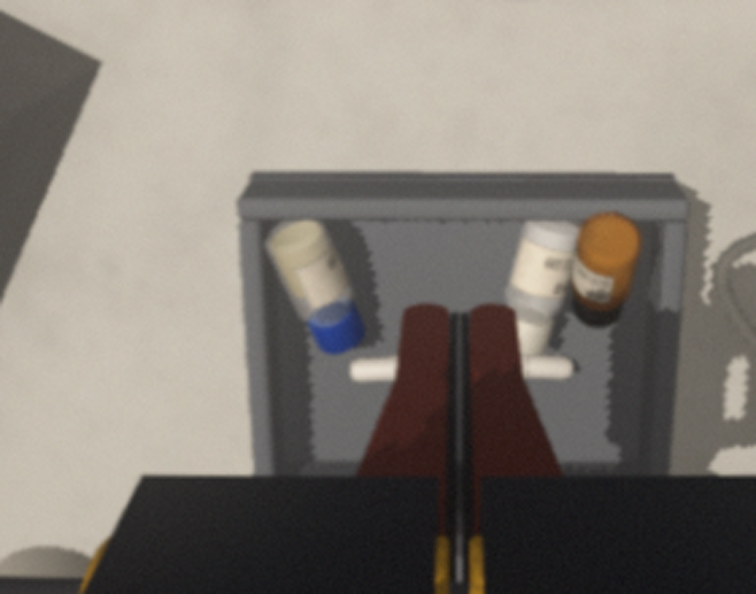

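Brown is now fully inside the tray outline but still propped on the far wall. One short push inwards from the front should lay it down.

```bash
python3 - <<'E'
from h import *
a=np.radians(26.5);c,s=np.cos(a),np.sin(a)
def w2d(P):
    D=P[:,:2]-np.array((509,-237.5));return np.c_[D@[c,s],D@[-s,c]].round(1)
f=lambda u,v:(150+u/2.7,180+v/2.7)
print(w2d(wun([f(611,238)],42)),w2d(wun([f(595,312)],16)), w2d(wun([f(683,205),f(243,205)],32)))
p=dock2w((509,-237.5),np.radians(26.5),[(155,-50,52)])[0]
d(p,26.5)
E
```

```text
[[118.7 -47.8]] [[ 81.4 -47.4]] [[126.4 -72.5]
 [126.5  71.3]]
pos [ 646.  -167.7  216.8] head 26.55 tilt [ 0.006 -0.002 -1.   ] F [ 1.2  0.6 -0.5] w 0.2 t 29.58
d [0.0005 0.0507 0.165 ] roll 0.001
```

move_arm(deltas=[[255, 0, 0.02, 0.01, 0], [255, 0, 0.04, 0.04, 0], [255, 0, 0.051, 0.075, 0], [255, 0, 0.051, 0.11, 0], [255, 0, 0.051, 0.135, 0]])

```text
t: 30.0
ee_pos: [665.0, -215.1, 73.9]
orientation: [-3.057, -0.716, 0.006]
ft_force: [-1.1, 1.1, -0.7]
width: 0.5
```

move_arm(deltas=[[255, 0, 0, 0.015, 0], [255, 0, 0, 0.025, 0], [255, 0, 0, 0.028, 0], [255, 0, 0, 0.028, 0]])

```text
t: 30.33
ee_pos: [667.0, -214.0, 50.2]
orientation: [-3.058, -0.719, 0.0]
ft_force: [-0.0, -0.5, -0.8]
width: 0.4
```

```bash
python3 - <<'E'
from h import *
p=dock2w((509,-237.5),np.radians(26.5),[(120,-50,52)])[0]
d(p,26.5)
E
```

```text
pos [ 667.  -214.    50.2] head 26.45 tilt [-0.  0. -1.] F [-0.  -0.5 -0.8] w 0.4 t 30.33
d [-0.0319  0.0006 -0.0018] roll -0.001
```

move_arm(deltas=[[255, -0.005, 0, 0, 0], [255, -0.009, 0, 0, 0], [255, -0.012, 0, 0, 0], [255, -0.015, 0, 0, 0], [255, -0.018, 0, 0, 0]])

```text
t: 30.75
ee_pos: [650.9, -222.0, 51.3]
orientation: [3.058, 0.719, 0.002]
ft_force: [0.6, 0.3, -0.2]
width: 0.5
```

move_arm(deltas=[[255, -0.003, 0, 0, 0], [255, -0.006, 0, 0, 0], [255, -0.009, 0, 0, 0], [255, -0.012, 0, 0, 0], [255, -0.015, 0, 0, 0]])

```text
t: 31.17
ee_pos: [637.1, -228.5, 50.3]
orientation: [-3.058, -0.719, 0.0]
ft_force: [0.8, -0.4, 0.3]
width: 0.4
```

move_arm(deltas=[[255, 0, 0, -0.01, 0], [255, 0, 0, -0.03, 0], [255, 0.01, 0, -0.06, 0], [255, 0.02, 0, -0.09, 0], [255, 0.03, 0, -0.12, 0]])

```text
t: 31.58
ee_pos: [664.4, -214.9, 172.3]
orientation: [-3.058, -0.718, 0.0]
ft_force: [1.0, -0.6, -0.1]
width: 0.3
```

move_arm(deltas=[[255, 0.01, 0, -0.02, 0], [255, 0.02, 0, -0.04, 0], [255, 0.02, 0.03, -0.05, 0], [255, 0.02, 0.06, -0.05, 0], [255, 0.02, 0.06, -0.05, 0]])

```text
t: 32.0
ee_pos: [711.2, -263.9, 222.8]
orientation: [3.055, 0.715, 0.006]
ft_force: [-0.7, 0.3, -0.4]
width: 0.6
```

```bash
python3 - <<'E'
from h import *
p=dock2w((509,-237.5),np.radians(26.5),[(120,-50,52)])[0]
d(p,26.5)
im=get_image("wrist");cv2.imwrite("pics/A_w.png",im)
E
```

```text
pos [ 711.2 -263.9  222.8] head 26.36 tilt [ 0.005 -0.003 -1.   ] F [-0.7  0.3 -0.4] w 0.6 t 32.0
d [-0.0498 -0.0645  0.1704] roll -0.002
```

View pics/A_w.png

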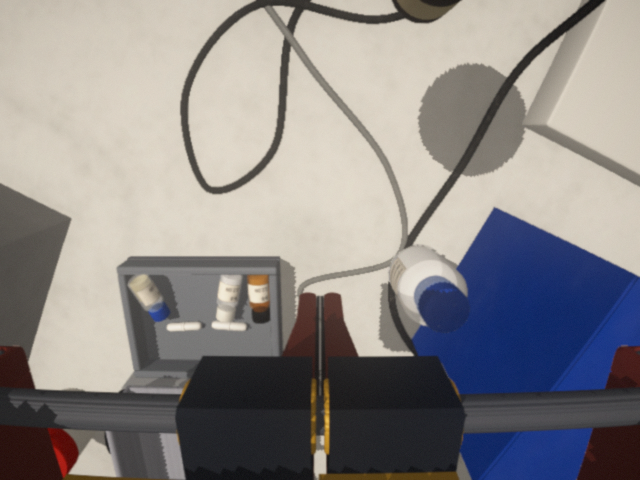

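All three vials now lie flat in the tray. I'll retreat and check.

move_arm(deltas=[[200, -0.03, 0, -0.03, 0], [120, -0.07, 0, -0.04, 0], [120, -0.11, 0, -0.05, 0], [120, -0.15, 0.005, -0.05, 0], [120, -0.19, 0.01, -0.05, 0]])

```text
t: 32.47
ee_pos: [541.5, -352.9, 271.3]
orientation: [3.058, 0.721, 0.001]
ft_force: [-0.4, -1.0, -0.5]
width: 30.5
```

move_arm(deltas=[[120, -0.04, 0.02, 0, 0], [120, -0.08, 0.04, 0, 0], [120, -0.12, 0.06, 0, 0], [120, -0.16, 0.08, 0, 0], [120, -0.2, 0.1, 0, 0]])

```text
t: 32.88
ee_pos: [416.4, -520.0, 270.5]
orientation: [-3.057, -0.719, 0.0]
ft_force: [0.8, -0.1, -0.1]
width: 46.5
```

move_arm(deltas=[[120, 0, 0.03, 0, 0], [120, 0, 0.06, 0, 0], [120, 0, 0.06, 0, 0], [120, 0, 0.06, 0, 0]])

```text
t: 33.22
ee_pos: [444.5, -573.4, 269.5]
orientation: [-3.057, -0.718, 0.001]
ft_force: [0.5, -0.0, -0.9]
width: 46.6
```

```bash
python3 - <<'E'
from h import *
d((300,-400,250))
im=get_image("top")
cv2.imwrite("pics/B_t.png",cv2.resize(im[150:350,160:400],None,fx=3,fy=3,interpolation=cv2.INTER_CUBIC))
for t in ["tray_centre","push_bar","tub_front","vial_1_centre","stir_bar_1_centre","blue_cap_bottle_centre","amber_bottle_centre","powder_jar_centre"]:
    print(t,[(np.round(q["location"]).tolist(),round(q["conf"],2)) for q in place_of("top",t)])
E
```

```text
pos [ 444.5 -573.4  269.5] head 26.42 tilt [-0.001  0.001 -1.   ] F [ 0.5 -0.  -0.9] w 46.6 t 33.22
d [-0.0523 -0.2195  0.0199] roll None
tray_centre [([574.0, -205.0, 13.0], 0.92)]
push_bar [([380.0, -298.0, 147.0], 0.9), ([324.0, -819.0, 150.0], 0.82)]
tub_front [([548.0, -219.0, 98.0], 0.8), ([469.0, -700.0, 94.0], 0.65)]
vial_1_centre [([605.0, -219.0, 20.0], 0.53)]
stir_bar_1_centre [([574.0, -236.0, 14.0], 0.42)]
blue_cap_bottle_centre [([705.0, -371.0, 50.0], 0.78)]
amber_bottle_centre [([574.0, -148.0, 21.0], 0.75), ([383.0, -112.0, 40.0], 0.36)]
powder_jar_centre [([384.0, -113.0, 38.0], 0.96)]
```

View pics/B_t.png

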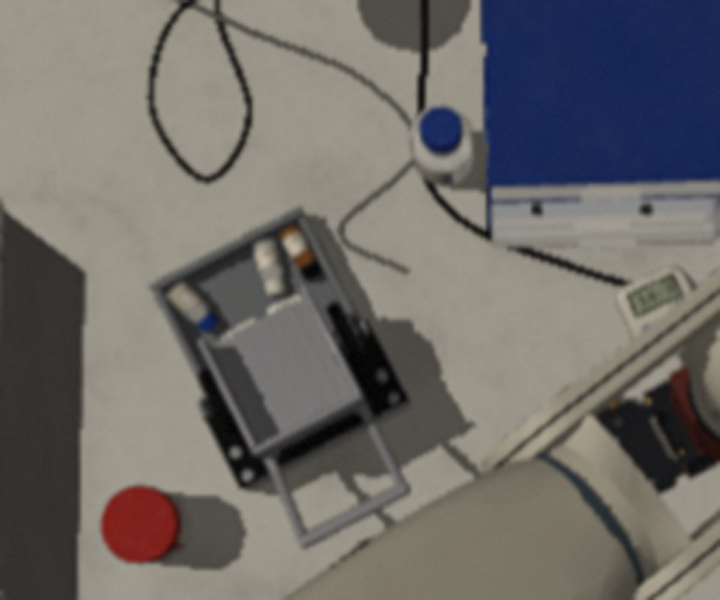

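```bash
python3 - <<'E'
from h import *
cv2.imwrite("pics/C_s.png",get_image("side"))
print([(np.round(q["location"]).tolist(),q["conf"]) for q in place_of("side","amber_bottle_centre")])
d((0,0,0))
E
```

```text
[([457.0, -492.0, 61.0], 0.67)]
pos [ 444.8 -573.3  270.6] head 26.47 tilt [ 0. -0. -1.] F [ 0.5  0.3 -0.2] w 46.4 t 33.77
d [-0.1426 -0.7115  0.2705] roll None
```

View pics/C_s.png

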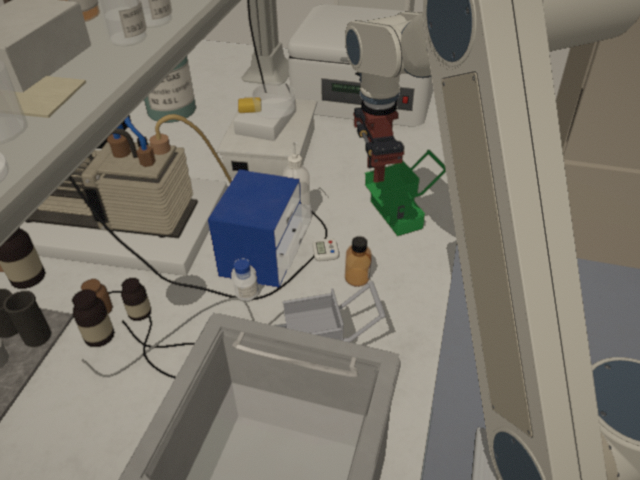

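The side view shows the tub empty and down (315,315), the amber bottle (358,262) and blue-cap bottle (244,280) where they were, and the arm clear.

```bash
python3 -c "
from workcell import close_job
print(close_job())"
```

```text
the job is handed in; nothing more can be done
None
```

The job is done and handed in at about 34 s of the 67 s allowed. All three vials and both stir bars are in the tray at the dock.

**What I did**
- **Tray:** I carried it by one short wall to the steel barrow's dock and slid it along the bench until it met the front face, with about 16 N of contact force.
- **Tipping:** I gripped the push bar and tipped the tub to about 0.95 rad. The load slid out between 0.7 and 0.85 rad.
- **Lowering:** I kept hold of the bar until the legs stood on the dock, then released it.
- **Extra step:** The vials had come to rest leaning on the tray's far rim. I nudged them with the fingers until they lay flat, which took a few short pushes after the lowering.

**Last checks**
- **Tray position:** It measures (574, -205) mm against a computed target of about (572, -206). The dock's front face was not visible in the final pictures, so "flush" rests on the earlier contact force and this position.
- **Barrow:** The tub is empty and the push bar is back within about 3 mm of where it started.
- **Bottles and jar:** All three are within about 4 mm of their first readings, which is the network's own accuracy.
- **One disagreement:** In the last top view the arm hid the amber bottle, and the network reported it at a vial's position in the tray. The side camera showed it in its original place at (457, -492).

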